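# Vacuum leak test of shock reservoirs

## Robot

A 6-joint arm with a two-finger parallel gripper is mounted at the origin on the work surface. World frame = base frame: x ahead of the robot, y to its left, z up, the work surface at z = 0. Lengths are in m, angles in degrees, forces in N, time in s.
With the tool pointing down it reaches from about 0.25 to 0.8 m from the base axis. Payload 3.9 kg.
Tool frame: the origin (TCP) lies midway between the tips of the shut fingers; the grasp point (between the pads) lies 19 mm behind it; z points along the fingers, y is the line along which they close (so a half turn about z gives the same grasp; the last joint's range is limited). The gripper opens to 85 mm and grips with 20 to 120 N. Pads are 22 mm wide; open, the fingers measure 114 mm over their backs; the gripper's body (76 mm by 85 mm) begins 54 mm behind the grasp point. The pads swing forward as they close: fully open they stand 13 mm farther back than shut.
Start: joints at [-68.755, 14.897, -7.913, 67.191, 0, 90], TCP at [0.19, -0.489, 0.231] pointing down, gripper open.
Joint ranges: [-159.42, 159.42], [-47.68, 98.78], [-73.54, 78.23], [-108.79, 121.32], [-90, 84.71], [-180, 180]. Speed limits (degrees/s): [147.25, 147.25, 180, 180, 180, 180].

## Interface

Orientations are given as a 3x3 rotation matrix whose columns are the frame's x, y, z axes.
In Python, from cell import sense, grab_frame, camera_info, env gives the robot as it stands.
- The arm moves only by the tool send_rows, never from a script. Its argument "deltas" is one flat list of numbers, 7 for each row, row after row: the closure in counts, from 0 (fully open) to 255 (shut), then the shift along the world's x, y, z in mm, then the turn, a rotation vector about the world's x, y, z in rad. A call has 1 to 10 rows; each row shifts and turns the commanded pose from where the row before left it; what a row does not reach is not made up. A row lasts 1/12 s, in which the tool goes at most 41.7 mm and 7.16 degrees, less where a joint would pass 70% of its speed; a pose out of reach is approached as far as the arm can. A call is refused whole if a number of a shift passes 41.7 or a number of a turn 0.125, either way. A call with a gripper value outside its range is refused whole. The fingers move at their own pace and stop on an object; the grip force is fixed at half the most. Time passes only in rows, so rows that do not move let the fingers close. It gives the time, the measured TCP pose, the force, the opening and the grip force at its end, in the units of the state.
- sense(): the state, without advancing time (a new reading comes with each control period).
- grab_frame(name): name is "side" or "top" or "wrist"; returns the picture (480x640x3 uint8, blue, green, red); there is no depth.
- camera_info(name): a dict with "intrinsics" (3x3 intrinsics, pixels), "eye" and "rotation" of the camera in the world. Camera axes: x right, y down, z forward; pixel columns grow to the right and rows downward; lengths in m; the calibration is good to about 2 mm. A picture is of the moment at which its call begins: read the wrist's pose just before it. camera_info takes no time and is no camera call; for the wrist camera it gives the pose at the moment of the call.
- env.sign_off(): hands the job in; it is judged then, once.
The state is a dict: "time": time; "joint_positions": joint angles; "qvel": joint speeds; "joint_efforts": joint torques, N m; "position": TCP position; "tcp_rot": TCP orientation; "wrist_force": force on the tool from outside, world axes, zero at the start; "moment": the same for the moment, N m; "finger_gap": opening from 0.0 (shut) to 1.0 (fully open); "gripper_force": force on a finger pad.
Only numpy, scipy, OpenCV 4.12 (cv2) and the standard library are available. Lean on these libraries where they do the work, as an engineer would, in place of code of your own. Each camera call takes 0.05 s, during which the arm holds its last target. There are 200 camera calls.

## Task

Stand every reservoir canister that is on the bench upright in the vacuum chamber, gently close the clear lid, and screw the black vent knob clockwise until it stops tight. Only then swing the pump's folding handle right up, wind the handwheel clockwise until the gauge needle stands in the green band, and fold the handle flat again with the needle still in the green. Leave everything else on the bench where it is.

Things in the scene. Friction and masses are not known exactly. Their poses are not given: they have to be found in the camera images.
- can1: Reservoir canister, blue anodised cylinder with an aluminium cap: 44 mm diameter up to 56 mm height, cap 41 mm diameter up to 64 mm, valve tip up to 70 mm; 0.15 to 0.3 kg. Stands upright on the bench. Origin at the centre of its underside, z up its axis. None if it is not there: there are two to four canisters. A knock may shift one on the bench or inside the chamber.
- can2: Canister as can1, gold anodised.
- can3: Canister as can1, blue.
- can4: Canister as can1, gold.
- rig: The leak-test rig, fixed: pine board 215 mm (x) by 510 mm (y), 20 mm thick. Origin on the bench surface, board centre at y = -25 mm; x away from the robot, y to the left, turned by its yaw. In its frame (x, y in mm), left to right: chamber centre 0, 130; handwheel axis -15, -75; gauge 52, -215 (rim 80 mm above the bench); vent knob -62, -215.
- chamber_floor (a point): Centre of the chamber's inner floor, 30 mm above the bench; axes as the rig's. Open-topped aluminium box, inside 180 mm (x) by 150 mm (y) and 90 mm deep, walls 12 mm, rim 120 mm above the bench (3 mm black gasket on it). Up to four canisters fit two by two, for instance at x = +-42, y = +-36 mm.
- lid (a joint): Lid angle in rad: 0 shut on the gasket, about 1.75 to 1.95 at the start (past upright, leaning outward over the left, +y, side), stop at 2.0. The lid is a clear plate 204 mm (x) by 174 mm by 10 mm, 0.42 kg. Its friction hinge (0.5 N m) keeps it where it is left; it can be pushed over and down from its outer side, or taken by its bar.
- lid_hinge (a point): Middle of the lid's hinge line, which runs along the rig's x at the chamber's left (+y) edge, 123 mm above the bench. The lid plate reaches 174 mm from it; its underside lies in the hinge line's plane. Shut, the lid reaches from here toward -y; open, it stands up.
- lid_bar (a point): Middle of the lid's black bar handle, on the lid's outer face (the upper face when shut), 12 mm thick, 90 mm long along the rig's x, 155 mm from the hinge, its axis 26 mm out from the face.
- vent (a joint): Turn of the vent knob in rad, growing clockwise seen from above: starts at 0.3 to 1.8, shut tight against its stop at 4.0. Friction 0.08 N m.
- vent_top (a point): Centre of the top of the black knurled vent knob: 40 mm diameter, 26 mm high, vertical axis; top 101 mm above the bench or a little less; it sinks 0.8 mm per rad. White mark on its top.
- wheel (a joint): Turn of the pump's handwheel in rad, growing clockwise seen from above: starts at 0 to 1.2, range 0 to 18.85. Stays where it is left (friction 0.35 N m). Winding back lets the needle back down.
- wheel_axis (a point): Point on the handwheel's vertical axis in its top face, 86 mm above the bench. Aluminium wheel of 150 mm diameter, 12 mm thick, with a 2 mm hub boss.
- handle (a joint): Fold of the handle in rad: 0 folded flat across the wheel (starts at 0 to 0.1), 1.571 standing straight up at its stop. Stays where it is left (friction 0.14 N m).
- handle_pivot (a point): The handle's fold pivot, 62 mm from the wheel's axis and 20 mm above the wheel's top face; the pivot pin lies level and tangential to the wheel. Folded, the handle reaches from here inward across the wheel's axis, 20 mm above the wheel's face; swung out it stands vertical.
- handle_grip (a point): Point on the handle's centre line 62 mm from its pivot. The red grip sleeve is 21 mm in diameter, from 22 to 88 mm from the pivot, and spins freely on the handle, so that the gripper need not turn while winding.
- needle (a joint): Gauge needle in rad clockwise from the zero end (toward the robot and left) of its 270 degree scale (0 to 4.71); always a quarter of the wheel's turn. The green band runs from 3.3 to 3.9 (wheel 13.2 to 15.6).
- gauge_centre (a point): Centre of the gauge's white dial, 100 mm diameter, facing up, 75 mm above the bench: red needle, black ticks, green band.
- screwdriver: Screwdriver lying on the bench; leave alone.
- spanner: Spanner lying on the bench; leave alone.
- tape: Blue roll of tape, 96 mm diameter, 24 mm high; leave alone.
- controller: Black and red speed controller box, 150 by 85 by 50 mm, at the right; leave alone.
- oiler: Amber oil bottle with a blue spout, 68 mm diameter, 200 mm high, to the right of the rig; leave alone.

How it is judged:
By the outcome, as a careful person would: the job done as asked, in the order asked, and still so for the second after the job is handed in, with the robot touching nothing.
Of can1, can2, can3, can4 only 2 to 4 are there at a start; the rules pass over those that are not, and their reading is None.
At some moment in a run one of can1, can2, can3, can4 may be knocked a few centimetres aside while the robot is not near it.
It also fails if it takes over 210 s, if anything falls off the work surface, if the arm or the gripper's body presses on something with over 40 N, if the wrist force passes 120 N, or if a joint passes its speed limit or range.

## Working session

There is one attempt and no reset: what is moved stays moved. The work goes in short steps, Python scripts to look and compute and a tool call to move; the robot and the scene stay as the last step left them, time stands still between calls to the robot, and variables do not carry over. Pictures are saved under pics/ and viewed, at most 14 in all, crops included, and the job is handed in when it is done.

Besides the shell and the picture viewer there is one more tool, called after "Emit:" as name(argument=value, ...) on one line, values as JSON. send_rows: Moves the arm, as the interface text tells. Its arguments: {"type":"object","properties":{"deltas":{"type":"array","items":{"type":"number"}}},"required":["deltas"]}

```bash
mkdir -p pics; ls
python3 - <<'E'
from cell import sense, grab_frame, camera_info, env
import cv2
print(sense())
for n in("top","side"):
    cv2.imwrite(f"pics/{n}0.png",grab_frame(n)); print(n,camera_info(n))
print(camera_info("wrist"))
E
```

```text
pics
{'time': 0.0, 'joint_positions': array([-6.87547931e+01,  1.49361795e+01, -7.98675673e+00,  6.71933385e+01,
       -1.27703879e-03,  9.00021752e+01]), 'qvel': array([-0.00475014, -0.05343002,  0.06116612, -0.08475561, -0.08559872,
        0.02429787]), 'joint_efforts': array([ 8.97355967e-04, -4.05681217e+01,  2.53920186e+01,  1.87481835e-02,
        1.02364756e-04, -2.61701189e-06]), 'position': array([ 0.1899736 , -0.48865703,  0.23045428]), 'tcp_rot': array([[ 9.32051925e-01,  3.62323939e-01, -7.56138680e-04],
       [ 3.62324727e-01, -9.32050023e-01,  1.88337968e-03],
       [-2.23655308e-05, -2.02937540e-03, -9.99997941e-01]]), 'wrist_force': array([ 0.59670826,  0.90045394, -0.40903211]), 'moment': array([-0.00170583,  0.04634882,  0.02052818]), 'gripper_force': 0.0, 'finger_gap': 1.0009492601390926}
top {'intrinsics': array([[514.11281507,   0.        , 322.30252059],
       [  0.        , 514.11281507, 239.15895398],
       [  0.        ,   0.        ,   1.        ]]), 'eye': array([ 0.30261666, -0.09589908,  1.24777085]), 'rotation': array([[-0.02468538, -0.98327199,  0
[... 180 characters left out ...]

       [  0.        , 513.1600684 , 248.81615248],
       [  0.        ,   0.        ,   1.        ]]), 'eye': array([-0.27097761,  0.83837672,  0.91013003]), 'rotation': array([[-0.75709266, -0.3555419 ,  0.54808819],
       [-0.65330577,  0.41008182, -0.63641534],
       [ 0.00151131, -0.83989455, -0.5427475 ]])}
{'intrinsics': array([[362.75308842,   0.        , 318.50762587],
       [  0.        , 362.75308842, 235.38015241],
       [  0.        ,   0.        ,   1.        ]]), 'eye': array([ 0.26509468, -0.45974494,  0.37368062]), 'rotation': array([[ 0.36130076, -0.88457288, -0.29494506],
       [-0.93244562, -0.3436416 , -0.11160476],
       [-0.00263285,  0.31534311, -0.94897407]])}
```

View pics/top0.png

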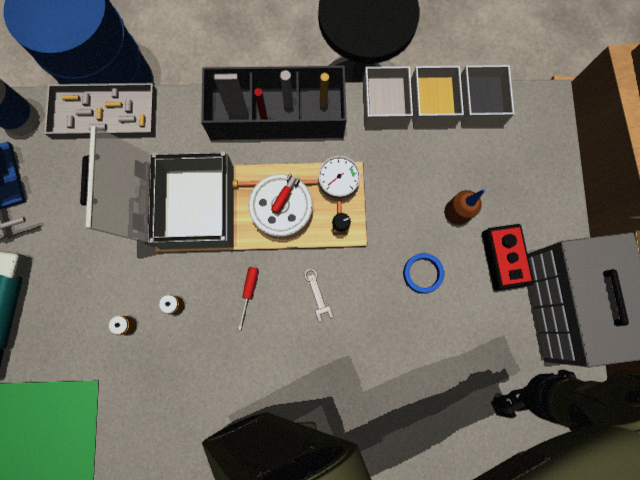

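View pics/side0.png

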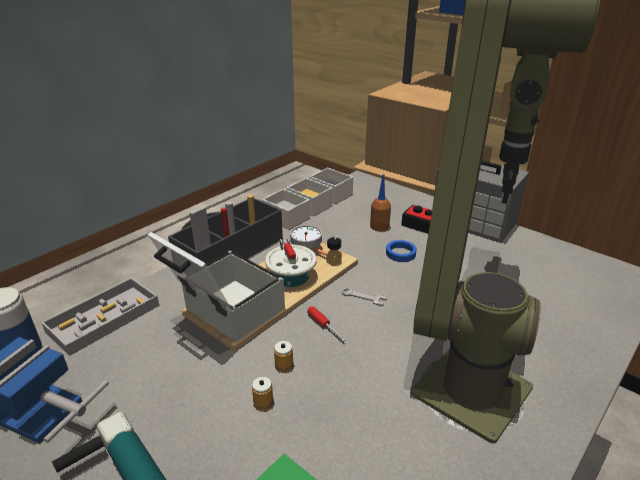

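The top picture shows two gold canisters (about px (119,325) and (170,304)). The rig has its chamber at left, the wheel at (281,206), the gauge at (339,177) and the vent knob at (341,222). The side view confirms two canisters and the lid open. Next I'll enlarge these to measure.

```bash
cat > h.py <<'E'
import numpy as np, cv2
from cell import sense, grab_frame, camera_info, env
def ray(n,uv,z,ci=None):
    c=ci or camera_info(n); d=c["rotation"]@np.linalg.inv(c["intrinsics"])@np.array([uv[0],uv[1],1.])
    return c["eye"]+d*(z-c["eye"][2])/d[2]
def proj(n,p,ci=None):
    c=ci or camera_info(n); q=c["intrinsics"]@c["rotation"].T@(np.asarray(p)-c["eye"]); return q[:2]/q[2]
def crop(src,name,x,y,w,h,s):
    im=src if not isinstance(src,str) else cv2.imread(src)
    cv2.imwrite(name,cv2.resize(im[y:y+h,x:x+w],None,fx=s,fy=s,interpolation=cv2.INTER_CUBIC))
E
python3 - <<'E'
from h import *
crop("pics/top0.png","pics/c1.png",100,140,272,200,2.94)
E
```

```text
(no output)
```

View pics/c1.png

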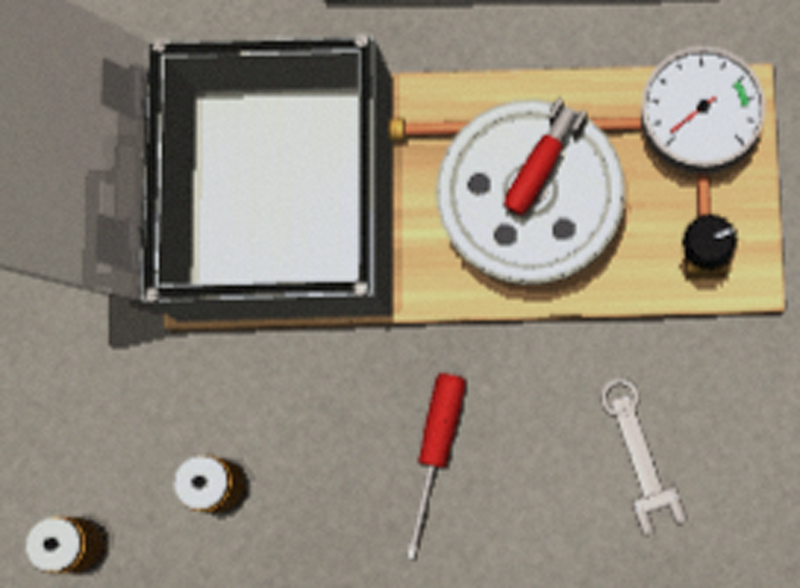

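```bash
cat > rigfit.py <<'E'
from h import *
from scipy.optimize import least_squares
c=camera_info("top")
obs=[((704,106),(52,-215,75)),((709,239),(-62,-215,100)),((532,190),(-15,-75,86)),((775,66),(107.5,-280,20)),((784,312),(-107.5,-280,20)),((258,167),(0,130,123))]
W=np.array([ray("top",(100+u/2.94,140+v/2.94),m[2]/1000,c)[:2] for (u,v),m in obs]); M=np.array([m[:2] for _,m in obs])/1000
def T(p,m): 
    cs,s=np.cos(p[2]),np.sin(p[2]); m=np.atleast_2d(m); return np.c_[p[0]+cs*m[:,0]-s*m[:,1],p[1]+s*m[:,0]+cs*m[:,1]]
r=least_squares(lambda p:(T(p,M)-W).ravel(),[.5,0,0])
if __name__=="__main__":
    print("rig",r.x,np.degrees(r.x[2])); print((r.fun.reshape(-1,2)*1000).round(1))
    for n,m in dict(chamber=(0,.130),hinge=(0,.217),wheel=(-.015,-.075),vent=(-.062,-.215),gauge=(.052,-.215)).items(): print(n,T(r.x,m).round(4))
    for n,uv,z in [("a cap",(55,545),.064),("a tip",(51,543),.07),("b cap",(201,483),.064),("b tip",(199,481),.07)]:
        print(n,ray("top",(100+uv[0]/2.94,140+uv[1]/2.94),z,c).round(4))
    for n,uv,z in [("grip tip",(517,207),.106),("pivot end",(572,115),.106)]:
        w=ray("top",(100+uv[0]/2.94,140+uv[1]/2.94),z,c); print(n,w.round(4),"from axis",(w[:2]-T(r.x,(-.015,-.075))[0]).round(4))
    b=0
    from cell import sense
E
python3 rigfit.py
```

```text
rig [0.61395387 0.04353202 0.00583503] 0.33432241099454907
[[-2.2  0.5]
 [-0.7 -1.2]
 [ 0.   1.3]
 [ 2.2  1. ]
 [-0.5 -1.2]
 [ 1.2 -0.4]]
chamber [[0.6132 0.1735]]
hinge [[0.6127 0.2605]]
wheel [[ 0.5994 -0.0316]]
vent [[ 0.5532 -0.1718]]
gauge [[ 0.6672 -0.1712]]
a cap [0.332 0.336 0.064]
a tip [0.3334 0.3369 0.07  ]
b cap [0.3766 0.2262 0.064 ]
b tip [0.3778 0.2262 0.07  ]
grip tip [ 0.5809 -0.0222  0.106 ] from axis [-0.0185  0.0094]
pivot end [ 0.6542 -0.0658  0.106 ] from axis [ 0.0548 -0.0343]
```

Emit:
send_rows(deltas=[0, 8.5, 32.5, 10, 0, 0, 0.125, 0, 8.5, 32.5, 10, 0, 0, 0.125, 0, 8.5, 32.5, 5, 0, 0, 0.125, 0, 8.5, 32.5, 0, 0, 0, 0.125, 0, 8.5, 32.5, 0, 0, 0, 0.125, 0, 8.5, 32.5, 0, 0, 0, 0.125, 0, 8.5, 32.5, 0, 0, 0, 0.125, 0, 8.5, 32.5, 0, 0, 0, 0.125, 0, 8.5, 32.5, 0, 0, 0, 0.125, 0, 8.5, 32.5, 0, 0, 0, 0.125])

```text
time: 0.93
position: [0.2749, -0.1627, 0.2561]
tcp_rot: [[-0.055, 0.998, -0.0], [0.998, 0.055, 0.0], [0.0, -0.0, -1.0]]
wrist_force: [0.7, -0.4, 0.2]
finger_gap: 1.001
gripper_force: 0.0
```

Emit:
send_rows(deltas=[0, 8.5, 32.5, 0, 0, 0, 0.125, 0, 8.5, 32.5, 0, 0, 0, 0.125, 0, 8.5, 32.5, 0, 0, 0, 0.125, 0, 8.5, 32.5, 0, 0, 0, 0.125, 0, 8.5, 32.5, 0, 0, 0, 0.125, 0, 8.5, 32.5, 0, 0, 0, 0.125, 0, 8.5, 32.5, 0, 0, 0, 0.125, 0, 8.5, 30, 0, 0, 0, 0.125, 0, 8.5, 25, 0, 0, 0, 0.125, 0, 8.5, 0, 0, 0, 0, 0.125])

```text
time: 1.77
position: [0.3606, 0.1221, 0.256]
tcp_rot: [[-0.967, 0.256, -0.0], [0.256, 0.967, 0.002], [0.001, 0.002, -1.0]]
wrist_force: [0.4, -0.6, 0.6]
finger_gap: 1.001
gripper_force: 0.0
```

Emit:
send_rows(deltas=[0, 6, 35, 0, 0, 0, 0.125, 0, 6, 35, 0, 0, 0, 0.125, 0, 4, 34, 0, 0, 0, 0.009, 0, 0, 0, 0, 0, 0, 0])

```text
time: 2.1
position: [0.3775, 0.2272, 0.2558]
tcp_rot: [[-1.0, 0.007, 0.001], [0.007, 1.0, 0.003], [-0.001, 0.003, -1.0]]
wrist_force: [0.6, -0.0, 0.5]
finger_gap: 1.0
gripper_force: 0.0
```

Run:
```python
from h import *
print(sense()["position"],sense()["tcp_rot"].round(3))
t=grab_frame("top");cv2.imwrite("pics/t1.png",t);s=grab_frame("side");cv2.imwrite("pics/s1.png",s);w=grab_frame("wrist");cv2.imwrite("pics/w1.png",w)
cv2.imwrite("pics/m1.png",cv2.resize(np.vstack([np.hstack([t,s]),np.hstack([w,w*0])]),(800,600),interpolation=cv2.INTER_AREA))
```

```text
[0.37751555 0.22722177 0.25580943] [[-1.     0.007  0.001]
 [ 0.007  1.     0.003]
 [-0.001  0.003 -1.   ]]
```

View pics/m1.png

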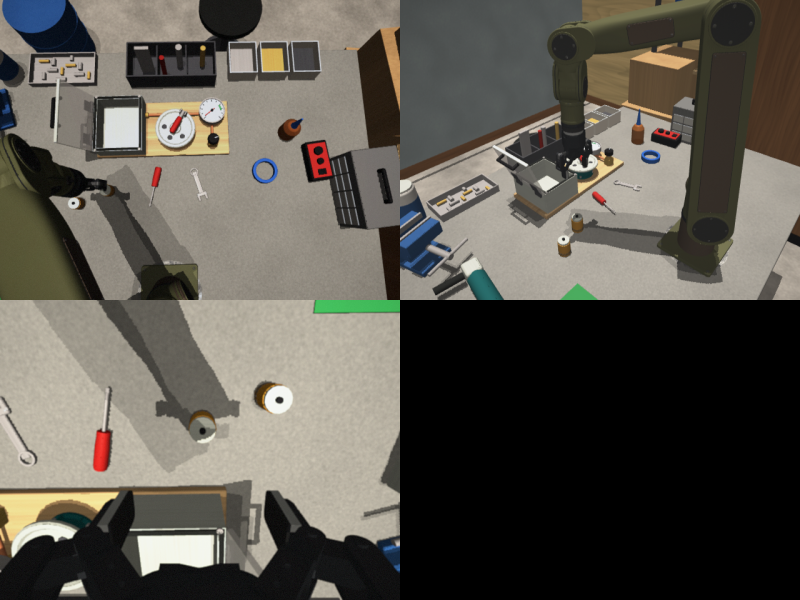

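The bench area the arm hid before is now clear, so there are only two canisters. In the wrist view, can b's tip is at about (323,210) and can a's tip at about (446,160) full-frame.

Run:
```python
from h import *
crop("pics/w1.png","pics/x.png",290,120,200,130,4)
w=cv2.imread("pics/w1.png")
g=cv2.cvtColor(w,cv2.COLOR_BGR2GRAY)
for n,(x,y) in dict(b=(323,210),a=(446,160)).items():
    p=g[y-8:y+9,x-8:x+9].astype(int); m=p<p.min()+25; ys,xs=np.nonzero(m); uv=(x-8+xs.mean(),y-8+ys.mean())
    print(n,p.min(),m.sum(),uv,ray("wrist",uv,.07).round(4))
```

```text
b 5 62 (np.float64(323.5), np.float64(209.1290322580645)) [0.3771 0.2263 0.07  ]
a 18 37 (np.float64(446.3783783783784), np.float64(159.32432432432432)) [0.3327 0.3364 0.07  ]
```

Emit:
send_rows(deltas=[0, 0, -1, -35, 0, 0, 0, 0, 0, 0, -35, 0, 0, 0, 0, 0, 0, -35, 0, 0, 0, 0, 0, 0, -35, 0, 0, 0, 0, 0, 0, -35, 0, 0, 0, 0, 0, 0, -30, 0, 0, 0, 0, 0, 0, -15, 0, 0, 0, 0, 0, 0, -10, 0, 0, 0, 0, 0, 0, 0, 0, 0, 0])

```text
time: 3.0
position: [0.374, 0.2185, 0.0244]
tcp_rot: [[-1.0, 0.014, -0.005], [0.014, 1.0, -0.003], [0.004, -0.003, -1.0]]
wrist_force: [0.2, 0.2, -0.1]
finger_gap: 1.003
gripper_force: 0.0
```

Emit:
send_rows(deltas=[255, 0, 0, 0, 0, 0, 0, 255, 0, 0, 0, 0, 0, 0, 255, 0, 0, 0, 0, 0, 0, 255, 0, 0, 0, 0, 0, 0, 255, 0, 0, 0, 0, 0, 0, 255, 0, 0, 0, 0, 0, 0, 255, 0, 0, 0, 0, 0, 0, 255, 0, 0, 0, 0, 0, 0])

```text
time: 3.67
position: [0.3778, 0.2226, 0.0281]
tcp_rot: [[-1.0, 0.012, 0.003], [0.012, 1.0, 0.003], [-0.003, 0.003, -1.0]]
wrist_force: [-1.3, 1.7, 7.4]
finger_gap: 0.493
gripper_force: 60.0
```

Emit:
send_rows(deltas=[255, 0, 0, 15, 0, 0, 0, 255, 0, 0, 30, 0, 0, 0, 255, 0, 0, 35, 0, 0, 0, 255, 0, 0, 35, 0, 0, 0, 255, 0, 0, 35, 0, 0, 0, 255, 15, -3, 15, 0, 0, 0, 255, 30, -6, 0, 0, 0, 0, 255, 35, -6, 0, 0, 0, 0, 255, 35, -6, 0, 0, 0, 0, 255, 35, -6, 0, 0, 0, 0])

```text
time: 4.5
position: [0.5273, 0.1936, 0.192]
tcp_rot: [[-1.0, 0.011, 0.001], [0.011, 1.0, -0.0], [-0.001, -0.0, -1.0]]
wrist_force: [0.5, -0.8, -1.3]
finger_gap: 0.495
gripper_force: 61.5
```

Emit:
send_rows(deltas=[255, 35, -6, 0, 0, 0, 0, 255, 35, -6, 0, 0, 0, 0, 255, 30, -6, 0, 0, 0, 0, 255, 20, -4, 0, 0, 0, 0, 255, 7, 0, 0, 0, 0, 0, 255, 0, 0, 0, 0, 0, 0, 255, 0, 0, 0, 0, 0, 0, 255, 0, 0, 0, 0, 0, 0])

```text
time: 5.17
position: [0.6515, 0.1725, 0.1913]
tcp_rot: [[-1.0, 0.011, -0.002], [0.011, 1.0, -0.0], [0.002, -0.0, -1.0]]
wrist_force: [-0.5, -0.6, -2.6]
finger_gap: 0.492
gripper_force: 61.5
```

Run:
```python
from h import *
s=sense(); print(s["position"],s["tcp_rot"].round(3),s["wrist_force"],s["finger_gap"])
cv2.imwrite("pics/w2.png",grab_frame("wrist"))
```

```text
[0.65148239 0.17245132 0.19130844] [[-1.     0.011 -0.002]
 [ 0.011  1.    -0.   ]
 [ 0.002 -0.    -1.   ]] [-0.49648065 -0.56255301 -2.58630492] 0.4921926403859564
```

View pics/w2.png

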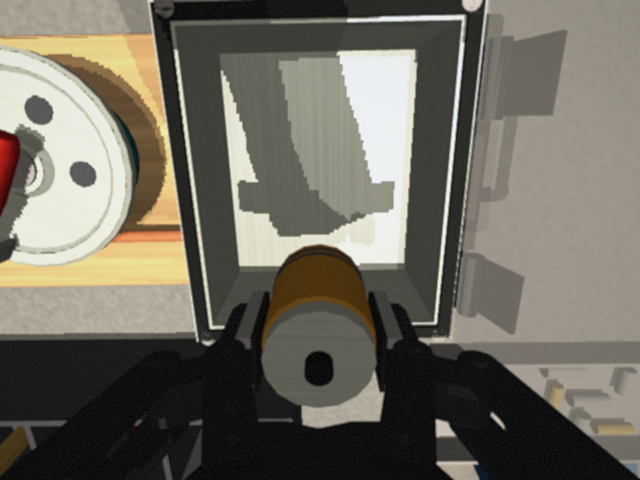

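The can is held upright over the chamber's far side, with clear margins to the walls. Now I'll lower it.

Emit:
send_rows(deltas=[255, 2, 1, -30, 0, 0, 0, 255, 0, 0, -30, 0, 0, 0, 255, 0, 0, -30, 0, 0, 0, 255, 0, 0, -20, 0, 0, 0, 255, 0, 0, -12, 0, 0, 0, 255, 0, 0, -5, 0, 0, 0, 255, 0, 0, -3, 0, 0, 0, 255, 0, 0, 0, 0, 0, 0, 255, 0, 0, 0, 0, 0, 0])

```text
time: 5.97
position: [0.6558, 0.1736, 0.0628]
tcp_rot: [[-1.0, 0.011, 0.002], [0.011, 1.0, 0.001], [-0.002, 0.001, -1.0]]
wrist_force: [1.0, 0.2, -2.0]
finger_gap: 0.5
gripper_force: 61.5
```

Emit:
send_rows(deltas=[255, 0, 0, -2, 0, 0, 0, 255, 0, 0, -1, 0, 0, 0, 255, 0, 0, -1, 0, 0, 0, 255, 0, 0, 0, 0, 0, 0, 255, 0, 0, 0, 0, 0, 0])

```text
time: 6.38
position: [0.6557, 0.1733, 0.0582]
tcp_rot: [[-1.0, 0.012, 0.001], [0.012, 1.0, 0.0], [-0.001, 0.0, -1.0]]
wrist_force: [-1.2, 0.1, 2.0]
finger_gap: 0.498
gripper_force: 62.1
```

Emit:
send_rows(deltas=[70, 0, 0, 0, 0, 0, 0, 70, 0, 0, 0, 0, 0, 0, 70, 0, 0, 0, 0, 0, 0, 70, 0, 0, 0, 0, 0, 0, 70, 0, 0, 10, 0, 0, 0, 70, 0, 0, 25, 0, 0, 0, 70, 0, 0, 35, 0, 0, 0, 70, 0, 0, 35, 0, 0, 0, 70, 0, 0, 35, 0, 0, 0, 0, 0, 0, 20, 0, 0, 0])

```text
time: 7.22
position: [0.6567, 0.1736, 0.2229]
tcp_rot: [[-1.0, 0.012, 0.006], [0.012, 1.0, 0.002], [-0.006, 0.002, -1.0]]
wrist_force: [0.0, -0.3, 1.3]
finger_gap: 0.845
gripper_force: 0.0
```

Emit:
send_rows(deltas=[0, -20, 9, 0, 0, 0, 0, 0, -35, 18, 0, 0, 0, 0, 0, -35, 18, 0, 0, 0, 0, 0, -35, 18, 0, 0, 0, 0, 0, -35, 18, 0, 0, 0, 0, 0, -35, 18, 0, 0, 0, 0, 0, -35, 18, 0, 0, 0, 0, 0, -35, 18, 0, 0, 0, 0, 0, -35, 18, 0, 0, 0, 0, 0, -23, 10, 0, 0, 0, 0])

```text
time: 8.05
position: [0.3293, 0.3372, 0.2183]
tcp_rot: [[-1.0, 0.01, -0.0], [0.01, 1.0, 0.001], [0.0, 0.001, -1.0]]
wrist_force: [-0.4, 0.1, -0.7]
finger_gap: 1.003
gripper_force: 0.0
```

Emit:
send_rows(deltas=[0, 0, 0, -20, 0, 0, 0, 0, 0, 0, 0, 0, 0, 0, 0, 0, 0, 0, 0, 0, 0, 0, 0, 0, 0, 0, 0, 0])

```text
time: 8.38
position: [0.3329, 0.3362, 0.1981]
tcp_rot: [[-1.0, 0.013, 0.001], [0.013, 1.0, 0.0], [-0.001, 0.0, -1.0]]
wrist_force: [0.4, 1.2, 0.6]
finger_gap: 0.998
gripper_force: 0.0
```

Run:
```python
from h import *
s=sense(); print(s["position"],s["tcp_rot"].round(3),s["finger_gap"])
ci=camera_info("wrist")
w=grab_frame("wrist"); cv2.imwrite("pics/w3.png",w)
t=grab_frame("top"); cv2.imwrite("pics/t3.png",t)
u=proj("wrist",(.3327,.3364,.07),ci); print(u)
g=cv2.cvtColor(w,cv2.COLOR_BGR2GRAY); x,y=u.round().astype(int)
p=g[y-10:y+11,x-10:x+11].astype(int); m=p<p.min()+25; ys,xs=np.nonzero(m); uv=(x-10+xs.mean(),y-10+ys.mean())
print(p.min(),m.sum(),uv,ray("wrist",uv,.07,ci).round(4))
cv2.imwrite("pics/m3.png",np.hstack([cv2.resize(w,(400,300)),cv2.resize(t[120:345,60:360],(400,300),interpolation=cv2.INTER_CUBIC)]))
```

```text
[0.33290284 0.33617427 0.19810275] [[-1.     0.013  0.001]
 [ 0.013  1.     0.   ]
 [-0.001  0.    -1.   ]] 0.9979391496667905
[318.72395369 224.76637545]
0 97 (np.float64(321.5257731958763), np.float64(224.76288659793815)) [0.3327 0.3386 0.07  ]
```

View pics/m3.png

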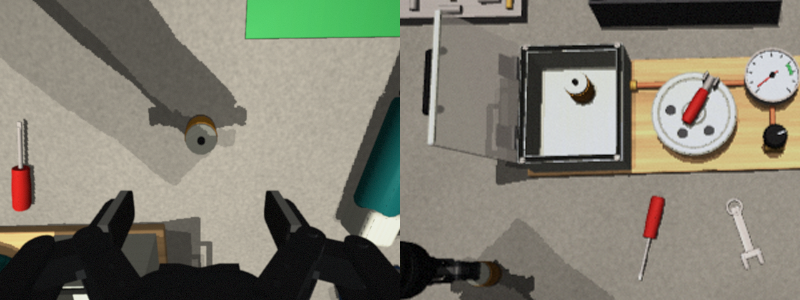

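The first can stands in the chamber's far half, and can a is right under the gripper.

Emit:
send_rows(deltas=[0, 0, 1, -35, 0, 0, 0, 0, 0, 0, -35, 0, 0, 0, 0, 0, 0, -35, 0, 0, 0, 0, 0, 0, -35, 0, 0, 0, 0, 0, 0, -20, 0, 0, 0, 0, 0, 0, -11, 0, 0, 0, 0, 0, 0, 0, 0, 0, 0])

```text
time: 9.07
position: [0.3316, 0.3354, 0.0241]
tcp_rot: [[-1.0, 0.013, -0.003], [0.013, 1.0, -0.003], [0.003, -0.004, -1.0]]
wrist_force: [0.4, 0.1, -0.2]
finger_gap: 1.001
gripper_force: 0.0
```

Emit:
send_rows(deltas=[255, 0, 0, 0, 0, 0, 0, 255, 0, 0, 0, 0, 0, 0, 255, 0, 0, 0, 0, 0, 0, 255, 0, 0, 0, 0, 0, 0, 255, 0, 0, 0, 0, 0, 0, 255, 0, 0, 0, 0, 0, 0, 255, 0, 0, 0, 0, 0, 0, 255, 0, 0, 0, 0, 0, 0])

```text
time: 9.73
position: [0.3334, 0.3383, 0.028]
tcp_rot: [[-1.0, 0.012, 0.003], [0.012, 1.0, 0.002], [-0.003, 0.002, -1.0]]
wrist_force: [-0.0, 0.3, 6.5]
finger_gap: 0.495
gripper_force: 60.5
```

Emit:
send_rows(deltas=[255, 0, 0, 15, 0, 0, 0, 255, 0, 0, 30, 0, 0, 0, 255, 0, 0, 35, 0, 0, 0, 255, 0, 0, 35, 0, 0, 0, 255, 0, 0, 35, 0, 0, 0, 255, 0, 0, 10, 0, 0, 0, 255, 10, -7, 5, 0, 0, 0, 255, 18, -13, 0, 0, 0, 0, 255, 30, -20, 0, 0, 0, 0, 255, 30, -20, 0, 0, 0, 0])

```text
time: 10.57
position: [0.4204, 0.2767, 0.1919]
tcp_rot: [[-1.0, 0.009, 0.0], [0.009, 1.0, 0.0], [-0.0, 0.0, -1.0]]
wrist_force: [0.4, 0.8, -1.9]
finger_gap: 0.495
gripper_force: 61.9
```

Emit:
send_rows(deltas=[255, 30, -20, 0, 0, 0, 0, 255, 30, -20, 0, 0, 0, 0, 255, 30, -20, 0, 0, 0, 0, 255, 30, -20, 0, 0, 0, 0, 255, 20, -15, 0, 0, 0, 0, 255, 10, -8, 0, 0, 0, 0, 255, 0, 0, 0, 0, 0, 0, 255, 0, 0, 0, 0, 0, 0, 255, 0, 0, 0, 0, 0, 0])

```text
time: 11.32
position: [0.5688, 0.1748, 0.1911]
tcp_rot: [[-1.0, 0.011, -0.002], [0.011, 1.0, 0.0], [0.002, 0.0, -1.0]]
wrist_force: [-0.0, 0.3, -2.7]
finger_gap: 0.497
gripper_force: 61.8
```

Emit:
send_rows(deltas=[255, 1, -1, -30, 0, 0, 0, 255, 0, 0, -30, 0, 0, 0, 255, 0, 0, -30, 0, 0, 0, 255, 0, 0, -20, 0, 0, 0, 255, 0, 0, -12, 0, 0, 0, 255, 0, 0, -6, 0, 0, 0, 255, 0, 0, -3, 0, 0, 0, 255, 0, 0, 0, 0, 0, 0, 255, 0, 0, -2, 0, 0, 0, 255, 0, 0, 0, 0, 0, 0])

```text
time: 12.15
position: [0.5719, 0.1737, 0.0594]
tcp_rot: [[-1.0, 0.011, 0.002], [0.011, 1.0, 0.001], [-0.002, 0.001, -1.0]]
wrist_force: [-0.3, 0.6, -2.9]
finger_gap: 0.495
gripper_force: 61.8
```

Emit:
send_rows(deltas=[255, 0, 0, -1, 0, 0, 0, 255, 0, 0, 0, 0, 0, 0, 70, 0, 0, 0, 0, 0, 0, 70, 0, 0, 0, 0, 0, 0, 70, 0, 0, 0, 0, 0, 0, 70, 0, 0, 0, 0, 0, 0, 70, 0, 0, 15, 0, 0, 0, 70, 0, 0, 30, 0, 0, 0, 70, 0, 0, 35, 0, 0, 0, 70, 0, 0, 35, 0, 0, 0])

```text
time: 12.98
position: [0.5705, 0.1729, 0.173]
tcp_rot: [[-1.0, 0.012, -0.002], [0.012, 1.0, -0.001], [0.002, -0.001, -1.0]]
wrist_force: [1.4, 0.1, 0.1]
finger_gap: 0.729
gripper_force: 0.0
```

Emit:
send_rows(deltas=[70, 0, 0, 35, 0, 0, 0, 255, -15, 0, 25, 0, 0, 0, 255, -35, 0, 20, 0, 0, 0, 255, -35, 0, 0, 0, 0, 0, 255, -35, 0, 0, 0, 0, 0, 255, -20, 10, 0, 0, 0, 0, 255, 0, 30, 0, 0, 0, 0, 255, 0, 35, 0, 0, 0, 0, 255, 0, 35, 0, 0, 0, 0, 255, 0, 35, 0, 0, 0, 0])

```text
time: 13.82
position: [0.4309, 0.3195, 0.2529]
tcp_rot: [[-1.0, 0.012, 0.001], [0.012, 1.0, 0.001], [-0.001, 0.001, -1.0]]
wrist_force: [1.9, 0.3, -0.1]
finger_gap: 0.003
gripper_force: 0.0
```

Run:
```python
from h import *
s=sense(); print(s["position"])
t=grab_frame("top"); sd=grab_frame("side"); cv2.imwrite("pics/t4.png",t); cv2.imwrite("pics/s4.png",sd)
import rigfit
p=rigfit.r.x
def lid(th,rx,r,n): 
    xy=rigfit.T(p,(rx,.217-r*np.cos(th)+n*np.sin(th)))[0]; return np.r_[xy,.123+r*np.sin(th)+n*np.cos(th)]
for th in (1.75,1.8,1.85,1.9,1.95):
    print(th,"top",[proj("top",lid(th,x,.174,0)).round(0) for x in (-.102,.102)],"side",[proj("side",lid(th,x,.174,0)).round(0) for x in (-.102,.102)])
A=cv2.resize(t[110:260,60:260],(400,300),interpolation=cv2.INTER_CUBIC);B=cv2.resize(sd[210:360,130:330],(400,300),interpolation=cv2.INTER_CUBIC)
cv2.imwrite("pics/m4.png",np.hstack([A,B]))
```

```text
[0.43093438 0.31951914 0.25290471]
1.75 top [array([102., 226.]), array([107., 124.])] side [array([214., 256.]), array([159., 225.])]
1.8 top [array([ 98., 227.]), array([103., 124.])] side [array([211., 258.]), array([156., 227.])]
1.85 top [array([ 94., 227.]), array([ 99., 125.])] side [array([208., 261.]), array([153., 229.])]
1.9 top [array([ 90., 227.]), array([ 96., 126.])] side [array([205., 263.]), array([150., 231.])]
1.95 top [array([ 87., 228.]), array([ 92., 126.])] side [array([202., 266.]), array([147., 234.])]
```

View pics/m4.png

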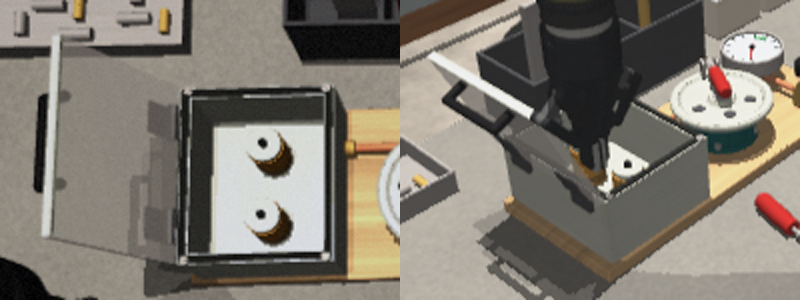

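Both cans stand in the chamber. The lid's edge gives an angle of about 1.93. I'll go behind the lid and work out the push arc.

Emit:
send_rows(deltas=[255, 0, 30, 0, 0, 0, 0, 255, 0, 30, 0, 0, 0, 0, 255, 0, 30, 0, 0, 0, 0, 255, 20, 0, 0, 0, 0, 0, 255, 30, 0, 0, 0, 0, 0, 255, 30, 0, 0, 0, 0, 0, 255, 20, 0, 0, 0, 0, 0, 255, 0, 0, 0, 0, 0, 0, 255, 0, 0, 0, 0, 0, 0])

```text
time: 14.67
position: [0.5321, 0.4072, 0.2516]
tcp_rot: [[-1.0, 0.014, -0.001], [0.014, 1.0, -0.001], [0.001, -0.001, -1.0]]
wrist_force: [-0.9, -0.2, -0.3]
finger_gap: 0.002
gripper_force: 0.0
```

Run:
```python
import numpy as np
th=np.r_[1.5:0.3:17j,np.linspace(.3,0,11)[1:]]
r=.135; y=.2605-r*np.cos(th)+.01*np.sin(th)+.0145; z=.123+r*np.sin(th)+.01*np.cos(th)
P=np.c_[y,z]*1000; print(P[[0,5,10,16,-1]].round(1)); print(np.diff(P,axis=0).round(1).tolist())
```

```text
[[275.4 258.4]
 [225.8 249.1]
 [183.  222.3]
 [149.  172.4]
 [140.  133. ]]
[[-10.1, -0.3], [-10.1, -1.1], [-10.0, -1.9], [-9.8, -2.6], [-9.6, -3.3], [-9.3, -4.0], [-9.0, -4.7], [-8.6, -5.4], [-8.2, -6.0], [-7.7, -6.6], [-7.2, -7.2], [-6.6, -7.7], [-6.0, -8.2], [-5.4, -8.6], [-4.7, -9.0], [-4.1, -9.3], [-1.4, -3.8], [-1.3, -3.8], [-1.2, -3.9], [-1.1, -3.9], [-1.0, -3.9], [-0.8, -4.0], [-0.7, -4.0], [-0.6, -4.0], [-0.5, -4.0], [-0.4, -4.0]]
```

Emit:
send_rows(deltas=[255, 0, -20, 1, 0, 0, 0, 255, 0, -20, 1, 0, 0, 0, 255, 0, -12, 1, 0, 0, 0, 255, 0, -10, 1, 0, 0, 0, 255, 0, -10, 1, 0, 0, 0, 255, 0, -10, 1, 0, 0, 0, 255, 0, -10, 1, 0, 0, 0])

```text
time: 15.25
position: [0.5314, 0.3181, 0.2615]
tcp_rot: [[-1.0, 0.01, 0.003], [0.01, 1.0, 0.006], [-0.003, 0.006, -1.0]]
wrist_force: [0.0, 4.3, 3.0]
finger_gap: -0.002
gripper_force: 2.4
```

Emit:
send_rows(deltas=[255, 0, -10, 0, 0, 0, 0, 255, 0, -10, 0, 0, 0, 0, 255, 0, -10, 0, 0, 0, 0, 255, 0, -10, 0, 0, 0, 0])

```text
time: 15.58
position: [0.5311, 0.2756, 0.2595]
tcp_rot: [[-1.0, 0.011, 0.0], [0.011, 1.0, 0.0], [-0.0, 0.0, -1.0]]
wrist_force: [0.5, 3.5, 3.1]
finger_gap: -0.003
gripper_force: 1.8
```

Contact is steady at about 4 N. I'll follow the arc.

Emit:
send_rows(deltas=[255, 0, -10.1, -1, 0, 0, 0, 255, 0, -10.1, -1.5, 0, 0, 0, 255, 0, -10, -2, 0, 0, 0, 255, 0, -9.8, -2.6, 0, 0, 0, 255, 0, -9.6, -3.3, 0, 0, 0, 255, 0, -9.3, -4, 0, 0, 0, 255, 0, -9, -4.7, 0, 0, 0, 255, 0, -8.6, -5.4, 0, 0, 0])

```text
time: 16.25
position: [0.5311, 0.1983, 0.2342]
tcp_rot: [[-1.0, 0.012, -0.0], [0.012, 1.0, -0.001], [0.0, -0.001, -1.0]]
wrist_force: [0.2, 1.8, 2.5]
finger_gap: 0.002
gripper_force: 1.2
```

Emit:
send_rows(deltas=[255, 0, -8.2, -6, 0, 0, 0, 255, 0, -7.7, -6.6, 0, 0, 0, 255, 0, -7.2, -7.2, 0, 0, 0, 255, 0, -6.6, -7.7, 0, 0, 0, 255, 0, -6, -8.2, 0, 0, 0, 255, 0, -5.4, -8.6, 0, 0, 0, 255, 0, -4.7, -9, 0, 0, 0, 255, 0, -4.1, -9.3, 0, 0, 0, 255, 0, 0, 0, 0, 0, 0])

```text
time: 17.0
position: [0.5294, 0.1486, 0.1694]
tcp_rot: [[-1.0, 0.012, -0.005], [0.012, 1.0, -0.001], [0.005, -0.001, -1.0]]
wrist_force: [-0.9, 1.0, -0.4]
finger_gap: -0.002
gripper_force: 0.0
```

Run:
```python
from h import *
s=sense(); print(s["position"],s["wrist_force"])
t=grab_frame("top"); sd=grab_frame("side"); cv2.imwrite("pics/t5.png",t); cv2.imwrite("pics/s5.png",sd)
A=cv2.resize(t[110:260,60:260],(400,300),interpolation=cv2.INTER_CUBIC);B=cv2.resize(sd[210:360,130:330],(400,300),interpolation=cv2.INTER_CUBIC)
cv2.imwrite("pics/m5.png",np.hstack([A,B]))
```

```text
[0.52940433 0.14862767 0.16943649] [-0.93309596  0.97723616 -0.40638024]
```

View pics/m5.png

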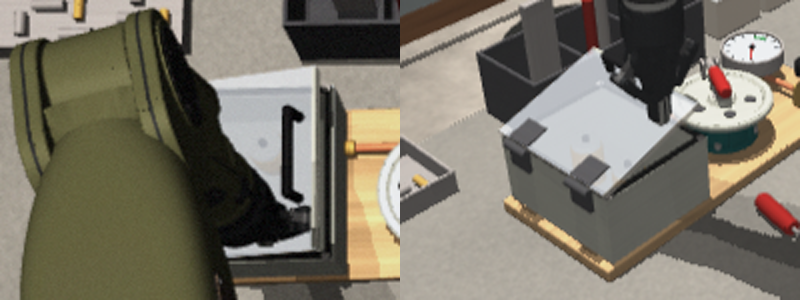

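The lid is nearly shut, with about 0.3 rad left, and the fingers are on its near corner. I'll lower it gently the rest of the way.

Emit:
send_rows(deltas=[255, 0, -1.4, -3.8, 0, 0, 0, 255, 0, -1.3, -3.8, 0, 0, 0, 255, 0, -1.2, -3.9, 0, 0, 0, 255, 0, -1.1, -3.9, 0, 0, 0, 255, 0, -1, -3.9, 0, 0, 0, 255, 0, -0.8, -4, 0, 0, 0, 255, 0, -0.7, -4, 0, 0, 0, 255, 0, -0.5, -3, 0, 0, 0, 255, 0, 0, -2, 0, 0, 0, 255, 0, 0, 0, 0, 0, 0])

```text
time: 17.93
position: [0.5306, 0.1416, 0.1392]
tcp_rot: [[-1.0, 0.012, -0.001], [0.012, 1.0, -0.0], [0.001, -0.0, -1.0]]
wrist_force: [-0.2, 0.9, -0.1]
finger_gap: -0.001
gripper_force: 0.0
```

Emit:
send_rows(deltas=[255, 0, 0, -1.5, 0, 0, 0, 255, 0, 0, -1.5, 0, 0, 0, 255, 0, 0, 0, 0, 0, 0, 255, 0, 0, 0, 0, 0, 0])

```text
time: 18.27
position: [0.5311, 0.1419, 0.1368]
tcp_rot: [[-1.0, 0.012, -0.0], [0.012, 1.0, 0.0], [0.0, 0.0, -1.0]]
wrist_force: [0.8, 1.0, 0.8]
finger_gap: 0.002
gripper_force: 0.0
```

Emit:
send_rows(deltas=[255, 0, 0, -1.5, 0, 0, 0, 255, 0, 0, -1.5, 0, 0, 0, 255, 0, 0, -1, 0, 0, 0, 255, 0, 0, 0, 0, 0, 0, 255, 0, 0, 0, 0, 0, 0])

```text
time: 18.68
position: [0.5313, 0.1418, 0.133]
tcp_rot: [[-1.0, 0.012, 0.0], [0.012, 1.0, -0.0], [-0.0, -0.0, -1.0]]
wrist_force: [-0.1, -1.0, 2.7]
finger_gap: 0.0
gripper_force: 1.2
```

Emit:
send_rows(deltas=[255, 0, 0, -1, 0, 0, 0, 255, 0, 0, 0, 0, 0, 0, 255, 0, 0, -1, 0, 0, 0, 255, 0, 0, 0, 0, 0, 0, 255, 0, 0, 0, 0, 0, 0])

```text
time: 19.1
position: [0.5313, 0.1417, 0.1329]
tcp_rot: [[-1.0, 0.012, 0.002], [0.012, 1.0, 0.0], [-0.002, 0.0, -1.0]]
wrist_force: [-3.3, -1.2, 14.4]
finger_gap: 0.001
gripper_force: 7.0
```

The lid hits a firm stop at z = 0.133, so it is shut. Next is the vent knob.

Emit:
send_rows(deltas=[255, 0, 0, 10, 0, 0, 0, 255, 0, 0, 30, 0, 0, 0, 255, 0, 0, 35, 0, 0, 0, 255, 0, -5, 35, 0, 0, 0.1, 70, 0, -25, 0, 0, 0, 0.125, 70, 2, -28, 0, 0, 0, 0.125, 70, 2, -28, 0, 0, 0, 0.125, 70, 2, -28, 0, 0, 0, 0.125, 70, 2, -28, 0, 0, 0, 0.125, 70, 2, -28, 0, 0, 0, 0.125])

```text
time: 19.93
position: [0.5413, -0.0293, 0.241]
tcp_rot: [[-0.664, -0.748, 0.0], [-0.748, 0.664, 0.0], [-0.001, 0.0, -1.0]]
wrist_force: [-0.1, 0.5, 0.2]
finger_gap: 0.724
gripper_force: 0.0
```

Emit:
send_rows(deltas=[70, 2, -28, 0, 0, 0, 0.125, 70, 2, -28, 0, 0, 0, 0.125, 70, 2, -28, 0, 0, 0, 0.125, 70, 2, -28, 0, 0, 0, 0.125, 70, 2, -28, 0, 0, 0, 0.125, 70, 2, -5, 0, 0, 0, 0.125, 70, 0, 0, 0, 0, 0, 0.05, 70, 0, 0, 0, 0, 0, 0, 70, 0, 0, 0, 0, 0, 0])

```text
time: 20.68
position: [0.5532, -0.1732, 0.2407]
tcp_rot: [[0.066, -0.998, -0.0], [-0.998, -0.066, 0.0], [-0.0, 0.0, -1.0]]
wrist_force: [-1.1, 0.2, -0.0]
finger_gap: 0.722
gripper_force: 0.0
```

Run:
```python
from h import *
s=sense(); print(s["position"],s["joint_positions"].round(1),s["tcp_rot"].round(3)); ci=camera_info("wrist")
print(proj("wrist",(.5532,-.1718,.1),ci))
w=grab_frame("wrist"); cv2.imwrite("pics/w6.png",w)
t=grab_frame("top"); cv2.imwrite("pics/t6.png",t)
cv2.imwrite("pics/m6.png",np.hstack([cv2.resize(w,(400,300),interpolation=cv2.INTER_AREA),cv2.resize(t[140:290,140:340],(400,300),interpolation=cv2.INTER_CUBIC)]))
```

```text
[ 0.55322996 -0.1732094   0.24074981] [ -17.4   20.1    1.1   71.     0.  -111.2] [[ 0.066 -0.998 -0.   ]
 [-0.998 -0.066  0.   ]
 [-0.     0.    -1.   ]]
[317.6961206  221.29047076]
```

View pics/m6.png

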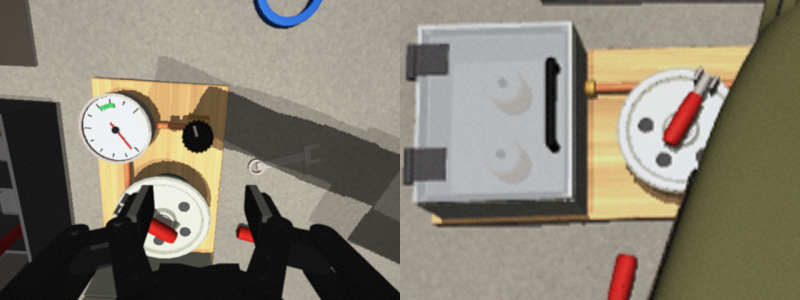

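The lid is shut. The knob's top is near (317,211) in the wrist view, against an expected (318,221), so I'll check it closer.

Run:
```python
from h import *
ci=camera_info("wrist")
for uv in((317,211),(317,216),(317,221)): print(ray("wrist",uv,.1,ci))
w=cv2.imread("pics/w6.png"); crop(w,"pics/c6.png",230,120,180,120,4)
```

```text
[ 0.5543498  -0.17994324  0.1       ]
[ 0.55408081 -0.17577219  0.1       ]
[ 0.55380937 -0.17156331  0.1       ]
```

View pics/c6.png

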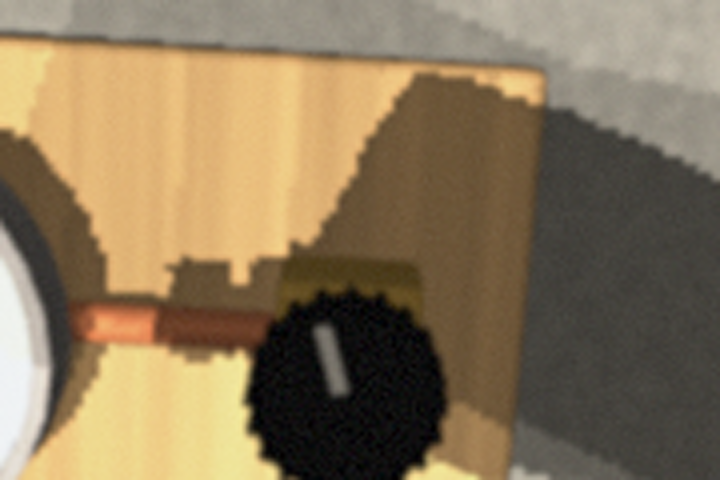

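Emit:
send_rows(deltas=[70, 0.5, -0.5, -35, 0, 0, 0, 70, 0, 0, -35, 0, 0, 0, 70, 0, 0, -35, 0, 0, 0, 70, 0, 0, -30, 0, 0, 0, 70, 0, 0, -20, 0, 0, 0, 70, 0, 0, -9, 0, 0, 0, 70, 0, 0, 0, 0, 0, 0, 70, 0, 0, 0, 0, 0, 0])

```text
time: 21.45
position: [0.5541, -0.1735, 0.0774]
tcp_rot: [[0.068, -0.998, 0.0], [-0.998, -0.068, -0.0], [0.0, -0.0, -1.0]]
wrist_force: [0.7, -0.7, -0.4]
finger_gap: 0.723
gripper_force: 0.0
```

Emit:
send_rows(deltas=[255, 0, 0, 0, 0, 0, 0, 255, 0, 0, 0, 0, 0, 0, 255, 0, 0, 0, 0, 0, 0, 255, 0, 0, 0, 0, 0, 0, 255, 0, 0, 0, 0, 0, 0, 255, 0, 0, 0, 0, 0, 0])

```text
time: 21.95
position: [0.5553, -0.1741, 0.0791]
tcp_rot: [[0.067, -0.998, 0.004], [-0.998, -0.067, -0.001], [0.001, -0.004, -1.0]]
wrist_force: [-0.2, -0.1, 7.1]
finger_gap: 0.449
gripper_force: 59.8
```

Run:
```python
from h import *
s=sense(); print(s["position"],s["joint_positions"].round(1),s["wrist_force"],s["moment"],s["finger_gap"],s["gripper_force"])
```

```text
[ 0.5553493  -0.17412587  0.0791368 ] [ -17.4   26.1  -14.9   48.8    0.  -111.3] [-0.19897966 -0.13969068  7.12327216] [ 0.17279936  0.19400525 -0.04783444] 0.4492768505541911 59.8177295923233
```

Emit:
send_rows(deltas=[255, 0, 0, -0.1, 0, 0, -0.12, 255, 0, 0, -0.1, 0, 0, -0.12, 255, 0, 0, -0.1, 0, 0, -0.12, 255, 0, 0, -0.1, 0, 0, -0.12, 255, 0, 0, -0.1, 0, 0, -0.12, 255, 0, 0, -0.1, 0, 0, -0.12, 255, 0, 0, -0.1, 0, 0, -0.12, 255, 0, 0, -0.1, 0, 0, -0.12, 255, 0, 0, -0.1, 0, 0, -0.12])

```text
time: 22.7
position: [0.553, -0.1729, 0.0782]
tcp_rot: [[-0.851, -0.525, 0.0], [-0.525, 0.851, 0.001], [-0.001, 0.001, -1.0]]
wrist_force: [-4.6, 3.1, 11.2]
finger_gap: 0.447
gripper_force: 60.3
```

Emit:
send_rows(deltas=[255, 0, 0, -0.1, 0, 0, -0.12, 255, 0, 0, -0.1, 0, 0, -0.12, 255, 0, 0, -0.1, 0, 0, -0.12, 255, 0, 0, -0.1, 0, 0, -0.12, 255, 0, 0, -0.1, 0, 0, -0.12, 255, 0, 0, -0.1, 0, 0, -0.12, 255, 0, 0, -0.1, 0, 0, -0.12, 255, 0, 0, -0.1, 0, 0, -0.12])

```text
time: 23.37
position: [0.5527, -0.1707, 0.0774]
tcp_rot: [[-0.919, 0.395, -0.0], [0.395, 0.919, 0.006], [0.003, 0.005, -1.0]]
wrist_force: [-4.9, 10.2, 13.0]
finger_gap: 0.448
gripper_force: 60.4
```

```bash
cat > st.py <<'E'
from h import *
s=sense(); print(s["position"].round(4),s["joint_positions"].round(1),s["wrist_force"].round(1),s["moment"].round(3),s["finger_gap"],s["gripper_force"])
R=s["tcp_rot"]; print("yaw",np.degrees(np.arctan2(R[1,0],R[0,0])))
E
python3 st.py
```

```text
[ 0.5527 -0.1707  0.0774] [-17.3  26.1 -15.2  48.8   0.3   5.9] [-4.9 10.2 13. ] [1.887 1.101 0.081] 0.44769069124714184 60.42556285858154
yaw 156.7319987831202
```

Emit:
send_rows(deltas=[255, -0.5, 1, -0.1, 0, 0, -0.1, 255, -0.5, 1, -0.1, 0, 0, -0.1, 255, 0, 0, -0.1, 0, 0, -0.1, 255, 0, 0, -0.1, 0, 0, -0.1])

```text
time: 23.7
position: [0.5533, -0.1697, 0.0771]
tcp_rot: [[-0.693, 0.721, 0.003], [0.721, 0.693, 0.004], [0.001, 0.004, -1.0]]
wrist_force: [-1.3, 7.6, 10.4]
finger_gap: 0.449
gripper_force: 60.2
```

```bash
python3 st.py
```

```text
[ 0.5533 -0.1697  0.0771] [-17.2  26.  -15.4  48.5   0.2  29. ] [-1.3  7.6 10.4] [1.323 0.547 0.098] 0.44868790173574225 60.18625795841217
yaw 133.85595869312704
```

Emit:
send_rows(deltas=[255, 0, 0, -0.1, 0, 0, -0.1, 255, 0, 0, -0.1, 0, 0, -0.1, 255, 0, 0, -0.1, 0, 0, -0.1])

```text
time: 23.95
position: [0.5539, -0.1693, 0.0769]
tcp_rot: [[-0.449, 0.893, 0.004], [0.893, 0.449, 0.005], [0.003, 0.005, -1.0]]
wrist_force: [-1.0, 8.7, 10.3]
finger_gap: 0.449
gripper_force: 60.1
```

```bash
python3 st.py
```

```text
[ 0.5539 -0.1693  0.0769] [-17.2  26.  -15.4  48.5   0.3  46.1] [-1.   8.7 10.3] [1.512 0.251 0.06 ] 0.44867906117788486 60.0973516702652
yaw 116.68700271499057
```

Emit:
send_rows(deltas=[255, 0, 0.5, -0.1, 0, 0, -0.08, 255, 0, 0.5, -0.1, 0, 0, -0.08, 255, 0, 0, -0.1, 0, 0, -0.08])

```text
time: 24.2
position: [0.5553, -0.172, 0.0768]
tcp_rot: [[-0.224, 0.975, 0.006], [0.975, 0.224, -0.004], [-0.005, 0.005, -1.0]]
wrist_force: [0.2, -2.7, 6.8]
finger_gap: 0.446
gripper_force: 60.7
```

```bash
python3 st.py
```

```text
[ 0.5553 -0.172   0.0768] [-17.1  26.  -15.4  48.2  -0.1  59.9] [ 0.2 -2.7  6.8] [-0.35   0.125  0.077] 0.44563808719895404 60.675015449523926
yaw 102.94065088937377
```

Emit:
send_rows(deltas=[255, 0, 0, -0.1, 0, 0, -0.08, 255, 0, 0, -0.1, 0, 0, -0.08, 255, 0, 0, -0.1, 0, 0, -0.08])

```text
time: 24.45
position: [0.5552, -0.1708, 0.0766]
tcp_rot: [[0.014, 1.0, 0.006], [1.0, -0.014, -0.0], [-0.0, 0.006, -1.0]]
wrist_force: [-0.5, 2.1, 8.5]
finger_gap: 0.446
gripper_force: 61.2
```

```bash
python3 st.py
```

```text
[ 0.5552 -0.1708  0.0766] [-17.1  26.  -15.4  48.2   0.1  73.7] [-0.5  2.1  8.5] [ 0.325 -0.052  0.261] 0.445994381120607 61.20381832122803
yaw 89.1832790925179
```

Emit:
send_rows(deltas=[255, 0, 0, 0, 0, 0, -0.04, 255, 0, 0, 0, 0, 0, -0.04, 255, 0, 0, 0, 0, 0, 0])

```text
time: 24.7
position: [0.5553, -0.1707, 0.0765]
tcp_rot: [[0.087, 0.996, 0.006], [0.996, -0.087, -0.001], [-0.0, 0.006, -1.0]]
wrist_force: [-0.3, 0.8, 7.0]
finger_gap: 0.444
gripper_force: 61.1
```

```bash
python3 st.py
```

```text
[ 0.5553 -0.1707  0.0765] [-17.1  26.1 -15.4  48.2   0.   77.9] [-0.3  0.8  7. ] [ 0.077 -0.027  1.614] 0.44433689352882577 61.13621234893799
yaw 85.00319087219705
```

Emit:
send_rows(deltas=[255, 0, 0, 0, 0, 0, -0.04, 255, 0, 0, 0, 0, 0, -0.04, 255, 0, 0, 0, 0, 0, 0])

```text
time: 24.95
position: [0.5549, -0.1725, 0.0764]
tcp_rot: [[0.172, 0.985, 0.005], [0.985, -0.172, -0.004], [-0.003, 0.005, -1.0]]
wrist_force: [-0.5, -3.0, 6.6]
finger_gap: 0.448
gripper_force: 61.5
```

```bash
python3 st.py
python3 - <<'E'
from h import *
t=grab_frame("top"); cv2.imwrite("pics/t7.png",t)
E
```

```text
[ 0.5549 -0.1725  0.0764] [-17.2  26.1 -15.4  48.2  -0.1  82.7] [-0.5 -3.   6.6] [-0.405  0.124 -0.055] 0.4484673477243464 61.47934913635254
yaw 80.0861180975731
```

Emit:
send_rows(deltas=[255, 0, 0, 0, 0, 0, -0.03, 255, 0, 0, 0, 0, 0, -0.02, 255, 0, 0, 0, 0, 0, 0])

```text
time: 25.25
position: [0.5548, -0.1725, 0.0764]
tcp_rot: [[0.221, 0.975, 0.005], [0.975, -0.221, -0.004], [-0.002, 0.006, -1.0]]
wrist_force: [-0.2, -4.0, 6.0]
finger_gap: 0.449
gripper_force: 61.5
```

```bash
python3 st.py
```

```text
[ 0.5548 -0.1725  0.0764] [-17.2  26.1 -15.4  48.2  -0.1  85.5] [-0.2 -4.   6. ] [-0.395  0.098 -0.007] 0.44901716427289656 61.46562337875366
yaw 77.25802275806974
```

Emit:
send_rows(deltas=[255, 0, 0, 0, 0, 0, -0.03, 255, 0, 0, 0, 0, 0, -0.03, 255, 0, 0, 0, 0, 0, 0])

```text
time: 25.5
position: [0.5549, -0.172, 0.0763]
tcp_rot: [[0.277, 0.961, 0.005], [0.961, -0.277, -0.003], [-0.001, 0.006, -1.0]]
wrist_force: [0.3, -1.8, 5.4]
finger_gap: 0.451
gripper_force: 61.5
```

```bash
python3 st.py
```

```text
[ 0.5549 -0.172   0.0763] [-17.2  26.1 -15.4  48.2  -0.1  88.9] [ 0.3 -1.8  5.4] [-0.208  0.064  0.592] 0.4514354870346295 61.54049634933472
yaw 73.928755169145
```

Emit:
send_rows(deltas=[255, 0, 0, 0, 0, 0, -0.03, 255, 0, 0, 0, 0, 0, -0.03, 255, 0, 0, 0, 0, 0, 0])

```text
time: 25.75
position: [0.5554, -0.1706, 0.0762]
tcp_rot: [[0.334, 0.942, 0.006], [0.942, -0.334, 0.0], [0.002, 0.006, -1.0]]
wrist_force: [2.1, 2.6, 6.6]
finger_gap: 0.448
gripper_force: 61.8
```

```bash
python3 st.py
```

```text
[ 0.5554 -0.1706  0.0762] [-17.1  26.1 -15.4  48.2   0.1  92.4] [2.1 2.6 6.6] [ 0.511 -0.375  0.155] 0.44753661564578284 61.75631403923035
yaw 70.4646738162499
```

The torque peaked at 1.6 N m against 0.08 N m of friction, and the pads then slipped at the stop. The vent is therefore tight. I'll release it and go to the wheel.

Emit:
send_rows(deltas=[70, 0, 0, 0, 0, 0, 0, 70, 0, 0, 0, 0, 0, 0, 70, 0, 0, 0, 0, 0, 0, 70, 0, 0, 20, 0, 0, 0, 70, 0, 0, 35, 0, 0, 0, 70, 0, 0, 35, 0, 0, 0, 70, 2, 8, 35, 0, 0, 0.12, 70, 4, 15, 30, 0, 0, 0.12, 70, 4, 20, 0, 0, 0, 0.12, 70, 4, 20, 0, 0, 0, 0.12])

```text
time: 26.58
position: [0.5682, -0.1079, 0.2315]
tcp_rot: [[-0.143, 0.99, 0.005], [0.99, 0.143, -0.001], [-0.002, 0.005, -1.0]]
wrist_force: [-0.5, 0.6, -0.0]
finger_gap: 0.725
gripper_force: 0.0
```

Emit:
send_rows(deltas=[70, 4, 16, 0, 0, 0, 0.12, 70, 4, 16, 0, 0, 0, 0.12, 70, 4, 16, 0, 0, 0, 0.12, 70, 4, 16, 0, 0, 0, 0.12, 70, 4, 16, 0, 0, 0, 0.12, 70, 3, 0, 0, 0, 0, 0.12, 70, 0, 0, 0, 0, 0, 0.12, 70, 0, 0, 0, 0, 0, 0, 70, 0, 0, 0, 0, 0, 0])

```text
time: 27.33
position: [0.5894, -0.0278, 0.2285]
tcp_rot: [[-0.828, 0.56, -0.001], [0.56, 0.828, -0.0], [0.001, -0.001, -1.0]]
wrist_force: [-0.8, -0.7, 0.4]
finger_gap: 0.728
gripper_force: 0.0
```

```bash
python3 st.py
python3 - <<'E'
from h import *
ci=camera_info("wrist"); w=grab_frame("wrist"); cv2.imwrite("pics/w8.png",w)
t=grab_frame("top"); cv2.imwrite("pics/t8.png",t)
print(proj("wrist",(.5926,-.0274,.106),ci),proj("wrist",(.652,-.0645,.106),ci))
cv2.imwrite("pics/m8.png",np.hstack([cv2.resize(w,(533,400),interpolation=cv2.INTER_AREA),cv2.resize(t[150:250,305:372],(267,400),interpolation=cv2.INTER_CUBIC)]))
E
```

```text
[ 0.5894 -0.0278  0.2285] [-2.7 21.5  1.3 69.9 -0.  31.4] [-0.8 -0.7  0.4] [-0.047  0.014  0.019] 0.7280236276795011 0.0
yaw 145.9207883402972
[321.90469209 230.35109633] [324.83971823 310.92310845]
```

View pics/m8.png

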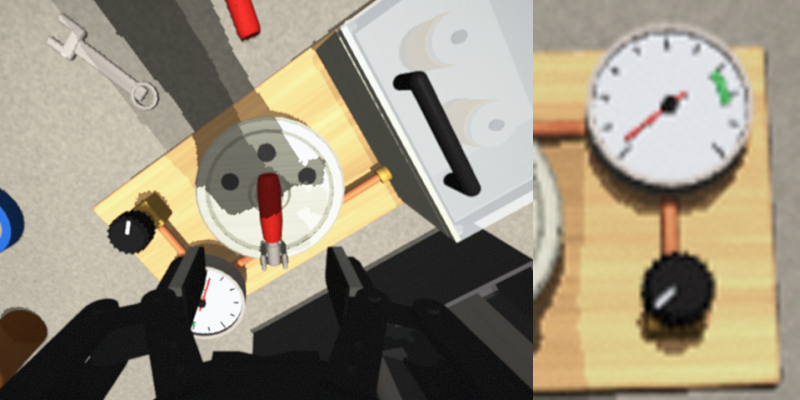

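The vent mark has swung clockwise to lower left. The needle is near zero. The handle lies almost along the finger plane, with its sleeve running from (321,213) to (328,288) full-frame.

Run:
```python
from h import *
ci=camera_info("wrist"); w=cv2.imread("pics/w8.png"); 
hsv=cv2.cvtColor(w,cv2.COLOR_BGR2HSV); m=((hsv[...,0]<8)|(hsv[...,0]>172))&(hsv[...,1]>170)&(hsv[...,2]>60)
m[:, :290]=0; m[:,360:]=0; m[:190]=0; m[310:]=0
for y in range(200,300,8):
    xs=np.nonzero(m[y])[0]
    if len(xs)>5: p=ray("wrist",(xs.mean(),y),.106,ci); print(y,xs.min(),xs.max(),p[:2].round(4),((p-[.5994,-.0316,0])[:2]*1000).round(1))
# needle
t=cv2.imread("pics/t8.png"); g=proj("top",(.6672,-.1712,.077)); print(g)
x,y=g.round().astype(int); c=t[y-22:y+23,x-22:x+23].astype(int); r=(c[...,2]-c[...,1]>60)&(c[...,2]-c[...,0]>60); ys,xs=np.nonzero(r); print(r.sum())
P=np.array([ray("top",(x-22+a,y-22+b),.077)[:2] for a,b in zip(xs,ys)])
v=P-np.array([.6672,-.1712]); d=np.linalg.norm(v,axis=1); k=d>.015; a=v[k].mean(0); print(a, "angle world",np.degrees(np.arctan2(a[1],a[0])))
```

```text
208 321 326 [ 0.5788 -0.0168] [-20.6  14.8]
216 310 333 [ 0.5831 -0.0215] [-16.3  10.1]
224 310 335 [ 0.5888 -0.0244] [-10.6   7.2]
232 310 336 [ 0.5944 -0.0277] [-5.   3.9]
240 311 336 [ 0.6   -0.031] [0.6 0.6]
248 312 336 [ 0.6057 -0.0343] [ 6.3 -2.7]
256 313 337 [ 0.6117 -0.0374] [12.3 -5.8]
264 313 337 [ 0.6173 -0.0412] [17.9 -9.6]
272 315 337 [ 0.6235 -0.0444] [ 24.1 -12.8]
280 316 336 [ 0.6294 -0.0483] [ 30.  -16.7]
288 319 335 [ 0.6358 -0.0516] [ 36.4 -20. ]
[339.3293741  176.69746786]
18
[-0.01211854  0.02897913] angle world 112.69379161538663
```

Emit:
send_rows(deltas=[70, 1.5, 0, -30, 0, 0, 0.063, 70, 1.5, 0.5, -35, 0, 0, 0, 70, 0, 0, -30, 0, 0, 0, 70, 0, 0, -20, 0, 0, 0, 70, 0, 0, -13, 0, 0, 0, 70, 0, 0, -7, 0, 0, 0, 70, 0, 0, 0, 0, 0, 0, 70, 0, 0, 0, 0, 0, 0])

```text
time: 28.1
position: [0.5929, -0.0274, 0.0942]
tcp_rot: [[-0.863, 0.505, 0.0], [0.505, 0.863, -0.0], [-0.0, 0.0, -1.0]]
wrist_force: [-0.1, 0.1, -0.1]
finger_gap: 0.727
gripper_force: 0.0
```

```bash
python3 st.py
```

```text
[ 0.5929 -0.0274  0.0942] [ -2.6  26.4 -11.7  51.9  -0.   27.7] [-0.1  0.1 -0.1] [0.017 0.024 0.019] 0.7268231156402594 0.0
yaw 149.64063121969815
```

Down another 2 mm, then grip.

Emit:
send_rows(deltas=[70, 0, 0, -2, 0, 0, 0, 255, 0, 0, 0, 0, 0, 0, 255, 0, 0, 0, 0, 0, 0, 255, 0, 0, 0, 0, 0, 0, 255, 0, 0, 0, 0, 0, 0, 255, 0, 0, 0, 0, 0, 0, 255, 0, 0, 0, 0, 0, 0, 255, 0, 0, 0, 0, 0, 0])

```text
time: 28.77
position: [0.5933, -0.0269, 0.0924]
tcp_rot: [[-0.864, 0.504, 0.001], [0.504, 0.864, 0.001], [-0.001, 0.001, -1.0]]
wrist_force: [0.5, 2.1, 2.6]
finger_gap: 0.22
gripper_force: 58.5
```

```bash
python3 st.py
python3 - <<'E'
import numpy as np
# lift arc: grasp at s=70 from pivot; height of grasp = 106 + s sin f ; radial from pivot = -s cos f along d
d=np.array([.8635,-.505]); f=np.linspace(0.05,1.571,21); s=70
P=np.c_[-s*np.cos(f)[:,None]*d, s*np.sin(f)]; print(np.diff(P,axis=0).round(1).tolist())
E
```

```text
[ 0.5933 -0.0269  0.0924] [ -2.6  26.5 -11.9  51.6   0.   27.7] [0.5 2.1 2.6] [ 0.319 -0.195  0.045] 0.21952547055510044 58.501256704330444
yaw 149.72215356844148
[[0.4, -0.2, 5.3], [0.8, -0.4, 5.3], [1.1, -0.6, 5.2], [1.4, -0.8, 5.1], [1.8, -1.0, 4.9], [2.1, -1.2, 4.7], [2.4, -1.4, 4.6], [2.7, -1.6, 4.3], [2.9, -1.7, 4.1], [3.2, -1.9, 3.8], [3.4, -2.0, 3.5], [3.7, -2.1, 3.2], [3.9, -2.3, 2.9], [4.0, -2.4, 2.5], [4.2, -2.5, 2.2], [4.3, -2.5, 1.8], [4.4, -2.6, 1.4], [4.5, -2.6, 1.0], [4.6, -2.7, 0.6], [4.6, -2.7, 0.2]]
```

Emit:
send_rows(deltas=[255, 0.4, -0.2, 5.3, 0, 0, 0, 255, 0.8, -0.4, 5.3, 0, 0, 0, 255, 1.1, -0.6, 5.2, 0, 0, 0, 255, 1.4, -0.8, 5.1, 0, 0, 0, 255, 1.8, -1, 4.9, 0, 0, 0, 255, 2.1, -1.2, 4.7, 0, 0, 0])

```text
time: 29.27
position: [0.6004, -0.031, 0.1209]
tcp_rot: [[-0.864, 0.504, -0.002], [0.504, 0.864, 0.001], [0.002, 0.0, -1.0]]
wrist_force: [5.2, 1.4, -10.9]
finger_gap: 0.221
gripper_force: 59.1
```

```bash
python3 st.py
```

```text
[ 0.6004 -0.031   0.1209] [-3.  26.  -8.1 56.   0.1 27.3] [  5.2   1.4 -10.9] [ 0.472 -0.503  0.067] 0.22100928118235635 59.08922016620636
yaw 149.72786336475087
```

Emit:
send_rows(deltas=[255, 2.4, -1.4, 4.6, 0, 0, 0, 255, 2.7, -1.6, 4.3, 0, 0, 0, 255, 2.9, -1.7, 4.1, 0, 0, 0, 255, 3.2, -1.9, 3.8, 0, 0, 0, 255, 3.4, -2, 3.5, 0, 0, 0, 255, 3.7, -2.1, 3.2, 0, 0, 0, 255, 3.9, -2.3, 2.9, 0, 0, 0])

```text
time: 29.85
position: [0.6205, -0.0427, 0.1459]
tcp_rot: [[-0.864, 0.504, -0.006], [0.504, 0.864, 0.004], [0.008, 0.0, -1.0]]
wrist_force: [0.7, 6.9, -11.8]
finger_gap: 0.22
gripper_force: 59.1
```

```bash
python3 st.py
```

```text
[ 0.6205 -0.0427  0.1459] [-4.  27.1 -2.1 61.1  0.2 26.2] [  0.7   6.9 -11.8] [1.76  0.375 0.073] 0.21991904695660122 59.14591133594513
yaw 149.75627992188674
```

Emit:
send_rows(deltas=[255, 4, -2.4, 2.5, 0, 0, 0, 255, 4.2, -2.5, 2.2, 0, 0, 0, 255, 4.3, -2.5, 1.8, 0, 0, 0, 255, 4.4, -2.6, 1.4, 0, 0, 0, 255, 4.5, -2.6, 1, 0, 0, 0])

```text
time: 30.27
position: [0.64, -0.0545, 0.1551]
tcp_rot: [[-0.864, 0.504, -0.01], [0.503, 0.864, 0.005], [0.011, -0.0, -1.0]]
wrist_force: [0.8, 7.2, -9.6]
finger_gap: 0.208
gripper_force: 58.9
```

```bash
python3 st.py
```

```text
[ 0.64   -0.0545  0.1551] [-5.  29.   2.4 64.   0.3 25.2] [ 0.8  7.2 -9.6] [ 1.745  0.082 -0.038] 0.20806659783393194 58.904922008514404
yaw 149.7664080334845
```

Emit:
send_rows(deltas=[255, 4.6, -2.7, 0.6, 0, 0, 0, 255, 4.6, -2.7, 0.2, 0, 0, 0, 255, 2.6, -1.5, 0, 0, 0, 0, 255, 1.7, -1, 0, 0, 0, 0, 255, 0, 0, 0, 0, 0, 0])

```text
time: 30.68
position: [0.6533, -0.0626, 0.156]
tcp_rot: [[-0.864, 0.504, -0.01], [0.504, 0.864, 0.005], [0.011, -0.0, -1.0]]
wrist_force: [-2.6, 4.9, -4.9]
finger_gap: 0.173
gripper_force: 55.1
```

```bash
python3 st.py
```

```text
[ 0.6533 -0.0626  0.156 ] [-5.6 30.3  4.9 65.2  0.2 24.7] [-2.6  4.9 -4.9] [1.63  0.712 0.049] 0.17254340667227008 55.13118803501129
yaw 149.7548734308658
```

Run:
```python
from h import *
ci=camera_info("wrist"); w=grab_frame("wrist"); cv2.imwrite("pics/w9.png",w)
s=grab_frame("side"); cv2.imwrite("pics/s9.png",s)
cv2.imwrite("pics/m9.png",np.hstack([cv2.resize(w,(400,300),interpolation=cv2.INTER_AREA),cv2.resize(s[190:310,230:390],(400,300),interpolation=cv2.INTER_CUBIC)]))
```

```text
(no output)
```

View pics/m9.png

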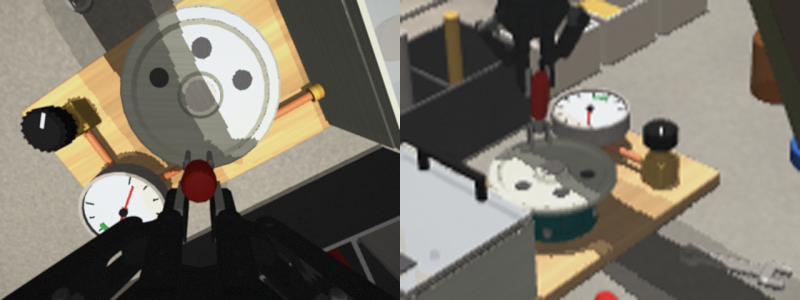

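Run:
```python
from h import *
ci=camera_info("wrist"); print(ci["eye"])
for n in("w9",):
    w=cv2.imread("pics/w9.png"); crop(w,"pics/c9.png",240,210,160,120,5)
for f in (1.3,1.4,1.5,1.571):
  d=np.array([.8635,-.505]); piv=np.array([.5994,-.0316])+.062*d
  o=[]
  for s in (.022,.088,.094): 
    P=np.r_[piv-s*np.cos(f)*d,.106+s*np.sin(f)]; o+=[proj("wrist",P,ci).round(1),proj("side",P).round(1)]
  print(f,[x.tolist() for x in o])
s=cv2.imread("pics/s9.png"); h=cv2.cvtColor(s,cv2.COLOR_BGR2HSV); m=((h[...,0]<8)|(h[...,0]>172))&(h[...,1]>150)&(h[...,2]>40)
for y in range(212,245,3):
    xs=np.nonzero(m[y,270:300])[0]
    if len(xs): print(y,270+xs.min(),270+xs.max())
```

```text
[ 0.58411006 -0.02260059  0.30002162]
1.3 [[318.4, 269.9], [284.9, 236.0], [318.3, 296.2], [285.7, 219.9], [318.3, 300.1], [285.7, 218.4]]
1.4 [[318.4, 274.1], [284.7, 235.5], [318.3, 321.9], [284.8, 217.9], [318.3, 328.9], [284.8, 216.2]]
1.5 [[318.4, 278.2], [284.5, 235.0], [318.3, 346.1], [284.0, 216.1], [318.3, 356.0], [284.0, 214.4]]
1.571 [[318.4, 281.0], [284.3, 234.8], [318.3, 362.1], [283.4, 215.1], [318.3, 373.6], [283.3, 213.2]]
218 286 286
221 283 288
224 283 289
227 283 288
230 282 288
233 282 287
236 283 287
```

View pics/c9.png

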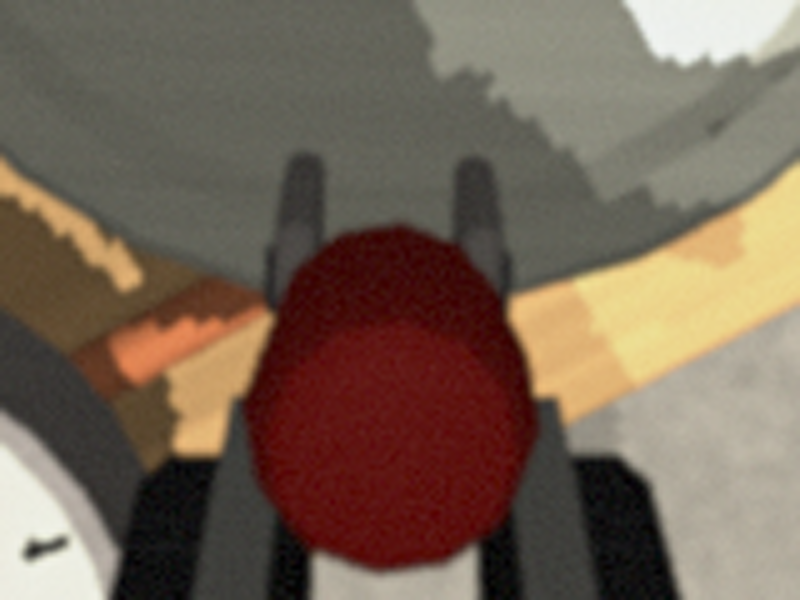

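The sleeve's top disc at (318,299) means the handle is only at about 1.3 rad; the pads slid past it. I'll open, step inward, close, and push it outward to its stop.

Emit:
send_rows(deltas=[100, 0, 0, 0, 0, 0, 0, 100, 0, 0, 0, 0, 0, 0, 100, 0, 0, 0, 0, 0, 0, 100, -13, 7.6, 0, 0, 0, 0, 100, -14, 8, 0, 0, 0, 0, 100, -13, 7.6, 0, 0, 0, 0, 255, 0, 0, 0, 0, 0, 0, 255, 0, 0, 0, 0, 0, 0, 255, 0, 0, 0, 0, 0, 0, 255, 0, 0, 0, 0, 0, 0])

```text
time: 31.62
position: [0.6181, -0.0421, 0.1588]
tcp_rot: [[-0.863, 0.505, 0.001], [0.505, 0.863, -0.0], [-0.001, 0.0, -1.0]]
wrist_force: [-1.5, 0.8, 0.5]
finger_gap: 0.043
gripper_force: 1.1
```

Emit:
send_rows(deltas=[255, 5, -2.9, 0, 0, 0, 0, 255, 4.5, -2.6, 0, 0, 0, 0, 255, 4, -2.4, 0, 0, 0, 0, 255, 3, -1.7, 0, 0, 0, 0, 255, 3, -1.7, 0, 0, 0, 0, 255, 0, 0, 0, 0, 0, 0])

```text
time: 32.12
position: [0.6362, -0.0526, 0.1584]
tcp_rot: [[-0.863, 0.505, -0.003], [0.505, 0.863, 0.002], [0.003, 0.0, -1.0]]
wrist_force: [-4.2, 2.2, 3.7]
finger_gap: -0.0
gripper_force: 2.5
```

```bash
python3 st.py
```

```text
[ 0.6362 -0.0526  0.1584] [-4.8 28.1  1.5 63.5  0.1 25.5] [-4.2  2.2  3.7] [ 0.49   0.822 -0.074] -0.00028019617317110937 2.501859739422798
yaw 149.69727521252122
```

Emit:
send_rows(deltas=[255, 1.5, -0.9, 0, 0, 0, 0, 255, 1.5, -0.9, 0, 0, 0, 0, 255, 0, 0, 0, 0, 0, 0, 255, 0, 0, 0, 0, 0, 0])

```text
time: 32.45
position: [0.6367, -0.053, 0.1584]
tcp_rot: [[-0.864, 0.504, -0.007], [0.504, 0.864, 0.004], [0.008, 0.0, -1.0]]
wrist_force: [-9.9, 5.7, 7.8]
finger_gap: 0.002
gripper_force: 5.5
```

```bash
python3 st.py
```

```text
[ 0.6367 -0.053   0.1584] [-4.9 28.4  1.9 63.9  0.2 25.4] [-9.9  5.7  7.8] [1.049 1.87  0.021] 0.0021488326396363845 5.531637221574783
yaw 149.7483827463414
```

The handle is hard against its upright stop at 11 N. I'll back off, open, and straddle the sleeve lower down to wind.

Emit:
send_rows(deltas=[255, -8, 4.6, 0, 0, 0, 0, 255, -8, 4.6, 0, 0, 0, 0, 90, -6, 3.5, 0, 0, 0, 0, 90, 0, 0, 0, 0, 0, 0, 90, 0, 0, -5, 0, 0, 0, 90, 0, 0, -5, 0, 0, 0, 90, 12, -7, 0, 0, 0, 0, 90, 12, -7, 0, 0, 0, 0, 90, 12, -6.3, 0, 0, 0, 0, 90, 0, 0, 0, 0, 0, 0])

```text
time: 33.28
position: [0.6564, -0.0638, 0.1475]
tcp_rot: [[-0.863, 0.506, 0.002], [0.506, 0.863, -0.001], [-0.002, 0.0, -1.0]]
wrist_force: [0.5, -0.2, 0.5]
finger_gap: 0.647
gripper_force: 0.0
```

```bash
python3 st.py
python3 - <<'E'
from h import *
ci=camera_info("wrist"); w=grab_frame("wrist"); cv2.imwrite("pics/w10.png",w)
h=cv2.cvtColor(w,cv2.COLOR_BGR2HSV); m=((h[...,0]<8)|(h[...,0]>172))&(h[...,1]>150)&(h[...,2]>40); m[:230]=0;m[:,:270]=0;m[:,370:]=0
ys,xs=np.nonzero(m); print(xs.min(),xs.max(),ys.min(),ys.max())
for f in (1.4,1.5,1.571):
  d=np.array([.8635,-.505]); piv=np.array([.5994,-.0316])+.062*d
  print(f,[proj("wrist",np.r_[piv-s*np.cos(f)*d+e*d,.106+s*np.sin(f)],ci).round(1).tolist() for s,e in ((.022,-.01),(.088,0),(.088,.0105))])
E
```

```text
[ 0.6564 -0.0638  0.1475] [-5.5 30.3  3.7 63.2 -0.  24.8] [ 0.5 -0.2  0.5] [-0.005 -0.015  0.031] 0.6469699456253138 0.0
yaw 149.6264235512475
286 344 270 394
1.4 [[317.2, 255.4], [316.7, 328.9], [316.8, 357.4]]
1.5 [[317.3, 259.8], [316.8, 354.8], [316.9, 382.1]]
1.571 [[317.3, 262.8], [316.9, 371.7], [317.0, 398.1]]
```

Emit:
send_rows(deltas=[90, -2.5, 1, 0, 0, 0, 0, 255, 0, 0, 0, 0, 0, 0, 255, 0, 0, 0, 0, 0, 0, 255, 0, 0, 0, 0, 0, 0, 255, 0, 0, 0, 0, 0, 0, 255, 0, 0, 0, 0, 0, 0, 255, 0, 0, 0, 0, 0, 0])

```text
time: 33.92
position: [0.6507, -0.0614, 0.1488]
tcp_rot: [[-0.863, 0.505, -0.001], [0.505, 0.863, -0.0], [0.001, -0.001, -1.0]]
wrist_force: [-3.7, -0.9, 4.2]
finger_gap: 0.23
gripper_force: 58.5
```

```bash
python3 st.py
python3 - <<'E'
import numpy as np
R=62.5; a0=np.radians(-30.4); st=np.radians(8); a=a0-st*np.arange(46)
P=R*np.c_[np.cos(a),np.sin(a)]; D=np.diff(P,axis=0).round(1)
for i in range(0,45,9): print(",\n".join([", ".join("255, %g, %g, 0, 0, 0, 0"%tuple(r) for r in D[i:i+9])]),"\n")
E
```

```text
[ 0.6507 -0.0614  0.1488] [-5.4 29.8  3.  63.2 -0.  24.9] [-3.7 -0.9  4.2] [-0.12   0.626  0.016] 0.2298340323913629 58.528071641922
yaw 149.7015913557737
255, -4.9, -7.2, 0, 0, 0, 0, 255, -5.9, -6.4, 0, 0, 0, 0, 255, -6.7, -5.6, 0, 0, 0, 0, 255, -7.4, -4.6, 0, 0, 0, 0, 255, -8, -3.5, 0, 0, 0, 0, 255, -8.4, -2.3, 0, 0, 0, 0, 255, -8.6, -1.2, 0, 0, 0, 0, 255, -8.7, 0.1, 0, 0, 0, 0, 255, -8.6, 1.3, 0, 0, 0, 0 

255, -8.4, 2.5, 0, 0, 0, 0, 255, -7.9, 3.6, 0, 0, 0, 0, 255, -7.4, 4.7, 0, 0, 0, 0, 255, -6.6, 5.7, 0, 0, 0, 0, 255, -5.8, 6.5, 0, 0, 0, 0, 255, -4.8, 7.3, 0, 0, 0, 0, 255, -3.8, 7.9, 0, 0, 0, 0, 255, -2.6, 8.3, 0, 0, 0, 0, 255, -1.5, 8.6, 0, 0, 0, 0 

255, -0.2, 8.7, 0, 0, 0, 0, 255, 1, 8.7, 0, 0, 0, 0, 255, 2.2, 8.4, 0, 0, 0, 0, 255, 3.3, 8.1, 0, 0, 0, 0, 255, 4.4, 7.5, 0, 0, 0, 0, 255, 5.4, 6.8, 0, 0, 0, 0, 255, 6.3, 6, 0, 0, 0, 0, 255, 7.1, 5.1, 0, 0, 0, 0, 255, 7.7, 4, 0, 0, 0, 0 

255, 8.2, 2.9, 0, 0, 0, 0, 255, 8.5, 1.8, 0, 0, 0, 0, 255, 8.7, 0.5, 0, 0, 0, 0, 255, 8.7, -0.7, 0, 0, 0, 0, 255, 8.5, -1.9, 0, 0, 0, 0, 255, 8.2, -3, 0, 0, 0, 0, 255, 7.7, -4.1, 0, 0, 0, 0, 255, 7, -5.2, 0, 0, 0, 0, 255, 6.2, -6.1, 0, 0, 0, 0 

255, 5.3, -6.9, 0, 0, 0, 0, 255, 4.3, -7.6, 0, 0, 0, 0, 255, 3.2, -8.1, 0, 0, 0, 0, 255, 2.1, -8.5, 0, 0, 0, 0, 255, 0.9, -8.7, 0, 0, 0, 0, 255, -0.4, -8.7, 0, 0, 0, 0, 255, -1.6, -8.6, 0, 0, 0, 0, 255, -2.8, -8.3, 0, 0, 0, 0, 255, -3.9, -7.8, 0, 0, 0, 0
```

Emit:
send_rows(deltas=[255, -4.9, -7.2, 0, 0, 0, 0, 255, -5.9, -6.4, 0, 0, 0, 0, 255, -6.7, -5.6, 0, 0, 0, 0, 255, -7.4, -4.6, 0, 0, 0, 0, 255, -8, -3.5, 0, 0, 0, 0, 255, -8.4, -2.3, 0, 0, 0, 0, 255, -8.6, -1.2, 0, 0, 0, 0, 255, -8.7, 0.1, 0, 0, 0, 0, 255, -8.6, 1.3, 0, 0, 0, 0])

```text
time: 34.67
position: [0.5876, -0.0904, 0.1489]
tcp_rot: [[-0.864, 0.504, 0.007], [0.504, 0.864, 0.002], [-0.006, 0.005, -1.0]]
wrist_force: [5.9, 1.5, -4.4]
finger_gap: 0.233
gripper_force: 58.7
```

```bash
cat >> st.py <<'E'
v=(s["position"]-[.5994,-.0316,0])[:2]*1000; print("wheel polar",np.hypot(*v).round(1),np.degrees(np.arctan2(v[1],v[0])).round(1))
E
python3 st.py
```

```text
[ 0.5876 -0.0904  0.1489] [-8.8 23.9 -7.1 58.6  0.2 21.4] [ 5.9  1.5 -4.4] [ 0.369 -1.379  0.038] 0.23288844204383452 58.65546762943268
yaw 149.7376108517718
wheel polar 60.0 -101.4
```

Winding works: the tangential force is about 6 N and the gap is steady. I'll finish the first turn.

Emit:
send_rows(deltas=[255, -8.4, 2.2, 0, 0, 0, 0, 255, -7.9, 3.4, 0, 0, 0, 0, 255, -7.4, 4.7, 0, 0, 0, 0, 255, -6.6, 5.7, 0, 0, 0, 0, 255, -5.8, 6.5, 0, 0, 0, 0, 255, -4.8, 7.3, 0, 0, 0, 0, 255, -3.8, 7.9, 0, 0, 0, 0, 255, -2.6, 8.3, 0, 0, 0, 0, 255, -1.5, 8.6, 0, 0, 0, 0])

```text
time: 35.42
position: [0.5363, -0.0384, 0.1488]
tcp_rot: [[-0.863, 0.506, 0.002], [0.506, 0.863, -0.005], [-0.005, -0.003, -1.0]]
wrist_force: [1.9, -6.5, 0.2]
finger_gap: 0.233
gripper_force: 59.3
```

```bash
python3 st.py
```

```text
[ 0.5363 -0.0384  0.1488] [ -3.9  18.8 -15.2  55.9  -0.3  26.5] [ 1.9 -6.5  0.2] [-1.302 -0.245 -0.034] 0.2325231323265796 59.2679625749588
yaw 149.61368668833836
wheel polar 63.5 -173.8
```

Emit:
send_rows(deltas=[255, -0.2, 8.7, 0, 0, 0, 0, 255, 1, 8.7, 0, 0, 0, 0, 255, 2.2, 8.4, 0, 0, 0, 0, 255, 3.3, 8.1, 0, 0, 0, 0, 255, 4.4, 7.5, 0, 0, 0, 0, 255, 5.4, 6.8, 0, 0, 0, 0, 255, 6.3, 6, 0, 0, 0, 0, 255, 7.1, 5.1, 0, 0, 0, 0, 255, 7.7, 4, 0, 0, 0, 0])

```text
time: 36.17
position: [0.5706, 0.0267, 0.1488]
tcp_rot: [[-0.863, 0.505, -0.003], [0.505, 0.863, -0.001], [0.002, -0.003, -1.0]]
wrist_force: [-5.6, -1.2, 7.0]
finger_gap: 0.231
gripper_force: 59.8
```

```bash
python3 st.py
```

```text
[0.5706 0.0267 0.1488] [ 2.7 22.1 -9.9 58.1 -0.1 33. ] [-5.6 -1.2  7. ] [-0.427  1.203  0.02 ] 0.23134635251924257 59.83576476573944
yaw 149.69196794206707
wheel polar 65.0 116.3
```

Emit:
send_rows(deltas=[255, 8.2, 2.9, 0, 0, 0, 0, 255, 8.5, 1.8, 0, 0, 0, 0, 255, 8.7, 0.5, 0, 0, 0, 0, 255, 8.7, -0.7, 0, 0, 0, 0, 255, 8.5, -1.9, 0, 0, 0, 0, 255, 8.2, -3, 0, 0, 0, 0, 255, 7.7, -4.1, 0, 0, 0, 0, 255, 7, -5.2, 0, 0, 0, 0, 255, 6.2, -6.1, 0, 0, 0, 0])

```text
time: 36.92
position: [0.6434, 0.0129, 0.1488]
tcp_rot: [[-0.864, 0.503, -0.002], [0.503, 0.864, 0.004], [0.004, 0.002, -1.0]]
wrist_force: [-5.1, 3.7, 5.2]
finger_gap: 0.227
gripper_force: 59.8
```

Emit:
send_rows(deltas=[255, 5.3, -6.9, 0, 0, 0, 0, 255, 4.3, -7.6, 0, 0, 0, 0, 255, 3.2, -8.1, 0, 0, 0, 0, 255, 2.1, -8.5, 0, 0, 0, 0, 255, 0.9, -8.7, 0, 0, 0, 0, 255, -0.4, -8.7, 0, 0, 0, 0, 255, -1.6, -8.6, 0, 0, 0, 0, 255, -2.8, -8.3, 0, 0, 0, 0, 255, -3.9, -7.8, 0, 0, 0, 0])

```text
time: 37.67
position: [0.652, -0.0594, 0.1489]
tcp_rot: [[-0.864, 0.503, 0.002], [0.503, 0.864, 0.006], [0.002, 0.006, -1.0]]
wrist_force: [-1.9, 7.8, 3.1]
finger_gap: 0.229
gripper_force: 59.6
```

```bash
python3 st.py
python3 - <<'E'
from h import *
cv2.imwrite("pics/w11.png",grab_frame("wrist"));cv2.imwrite("pics/t11.png",grab_frame("top"))
def needle(t,ci=None):
    g=proj("top",(.6672,-.1712,.077)); x,y=g.round().astype(int); c=t[y-22:y+23,x-22:x+23].astype(int); r=(c[...,2]-c[...,1]>45)&(c[...,2]-c[...,0]>45)
    ys,xs=np.nonzero(r); P=np.array([ray("top",(x-22+a,y-22+b),.077)[:2] for a,b in zip(xs,ys)])-[.6672,-.1712]
    d=np.linalg.norm(P,axis=1); k=(d>.013)&(d<.045); a=P[k].mean(0); return k.sum(),(3*np.pi/4-np.arctan2(a[1],a[0]))%(2*np.pi)
for n in("t8","t11"): print(n,needle(cv2.imread(f"pics/{n}.png")))
E
```

```text
[ 0.652  -0.0594  0.1489] [-5.4 29.9  3.1 63.1  0.4 24.8] [-1.9  7.8  3.1] [1.615 0.078 0.016] 0.22919869912846103 59.58948612213135
yaw 149.8050586547622
wheel polar 59.5 -27.9
t8 (np.int64(10), np.float64(0.24010411389430697))
t11 (np.int64(15), np.float64(1.7189811592209998))
```

One turn moved the needle about 1.5 rad, as expected. Now the second turn.

Emit:
send_rows(deltas=[255, -4.9, -7.2, 0, 0, 0, 0, 255, -5.9, -6.4, 0, 0, 0, 0, 255, -6.7, -5.6, 0, 0, 0, 0, 255, -7.4, -4.6, 0, 0, 0, 0, 255, -8, -3.5, 0, 0, 0, 0, 255, -8.4, -2.3, 0, 0, 0, 0, 255, -8.6, -1.2, 0, 0, 0, 0, 255, -8.7, 0.1, 0, 0, 0, 0, 255, -8.6, 1.3, 0, 0, 0, 0])

```text
time: 38.52
position: [0.5878, -0.0905, 0.1489]
tcp_rot: [[-0.864, 0.504, 0.007], [0.504, 0.864, 0.002], [-0.006, 0.005, -1.0]]
wrist_force: [6.3, 3.3, -3.2]
finger_gap: 0.23
gripper_force: 59.4
```

Emit:
send_rows(deltas=[255, -8.4, 2.5, 0, 0, 0, 0, 255, -7.9, 3.6, 0, 0, 0, 0, 255, -7.4, 4.7, 0, 0, 0, 0, 255, -6.6, 5.7, 0, 0, 0, 0, 255, -5.8, 6.5, 0, 0, 0, 0, 255, -4.8, 7.3, 0, 0, 0, 0, 255, -3.8, 7.9, 0, 0, 0, 0, 255, -2.6, 8.3, 0, 0, 0, 0, 255, -1.5, 8.6, 0, 0, 0, 0])

```text
time: 39.27
position: [0.5364, -0.0388, 0.1488]
tcp_rot: [[-0.863, 0.506, 0.002], [0.506, 0.863, -0.006], [-0.005, -0.004, -1.0]]
wrist_force: [0.5, -6.5, 0.7]
finger_gap: 0.233
gripper_force: 59.5
```

```bash
python3 st.py
```

```text
[ 0.5364 -0.0388  0.1488] [ -3.9  18.8 -15.1  55.9  -0.4  26.5] [ 0.5 -6.5  0.7] [-1.28  -0.183 -0.033] 0.23263099470506407 59.51673746109009
yaw 149.6083664341431
wheel polar 63.4 -173.5
```

Emit:
send_rows(deltas=[255, -0.2, 8.7, 0, 0, 0, 0, 255, 1, 8.7, 0, 0, 0, 0, 255, 2.2, 8.4, 0, 0, 0, 0, 255, 3.3, 8.1, 0, 0, 0, 0, 255, 4.4, 7.5, 0, 0, 0, 0, 255, 5.4, 6.8, 0, 0, 0, 0, 255, 6.3, 6, 0, 0, 0, 0, 255, 7.1, 5.1, 0, 0, 0, 0, 255, 7.7, 4, 0, 0, 0, 0])

```text
time: 40.02
position: [0.5707, 0.0267, 0.1488]
tcp_rot: [[-0.863, 0.505, -0.004], [0.505, 0.863, -0.002], [0.002, -0.003, -1.0]]
wrist_force: [-6.2, -1.2, 6.8]
finger_gap: 0.232
gripper_force: 60.1
```

Emit:
send_rows(deltas=[255, 8.2, 2.9, 0, 0, 0, 0, 255, 8.5, 1.8, 0, 0, 0, 0, 255, 8.7, 0.5, 0, 0, 0, 0, 255, 8.7, -0.7, 0, 0, 0, 0, 255, 8.5, -1.9, 0, 0, 0, 0, 255, 8.2, -3, 0, 0, 0, 0, 255, 7.7, -4.1, 0, 0, 0, 0, 255, 7, -5.2, 0, 0, 0, 0, 255, 6.2, -6.1, 0, 0, 0, 0])

```text
time: 40.77
position: [0.6436, 0.0127, 0.1488]
tcp_rot: [[-0.864, 0.503, -0.002], [0.503, 0.864, 0.003], [0.003, 0.001, -1.0]]
wrist_force: [-5.8, 4.1, 5.3]
finger_gap: 0.231
gripper_force: 60.1
```

```bash
python3 st.py
```

```text
[0.6436 0.0127 0.1488] [ 1.1 28.9  1.4 62.6  0.2 31.3] [-5.8  4.1  5.3] [ 0.882  0.968 -0.012] 0.23077785482031365 60.05748152732849
yaw 149.7790895412739
wheel polar 62.6 45.0
```

Emit:
send_rows(deltas=[255, 5.3, -6.9, 0, 0, 0, 0, 255, 4.3, -7.6, 0, 0, 0, 0, 255, 3.2, -8.1, 0, 0, 0, 0, 255, 2.1, -8.5, 0, 0, 0, 0, 255, 0.9, -8.7, 0, 0, 0, 0, 255, -0.4, -8.7, 0, 0, 0, 0, 255, -1.6, -8.6, 0, 0, 0, 0, 255, -2.8, -8.3, 0, 0, 0, 0, 255, -3.9, -7.8, 0, 0, 0, 0])

```text
time: 41.52
position: [0.652, -0.0596, 0.1489]
tcp_rot: [[-0.864, 0.503, 0.001], [0.503, 0.864, 0.005], [0.001, 0.005, -1.0]]
wrist_force: [-1.8, 7.5, 3.2]
finger_gap: 0.23
gripper_force: 59.8
```

Emit:
send_rows(deltas=[255, -4.9, -7.2, 0, 0, 0, 0, 255, -5.9, -6.4, 0, 0, 0, 0, 255, -6.7, -5.6, 0, 0, 0, 0, 255, -7.4, -4.6, 0, 0, 0, 0, 255, 0, 0, 0, 0, 0, 0])

```text
time: 41.93
position: [0.6266, -0.0842, 0.1488]
tcp_rot: [[-0.864, 0.504, 0.002], [0.504, 0.864, 0.004], [0.0, 0.004, -1.0]]
wrist_force: [-1.8, 5.6, 2.2]
finger_gap: 0.233
gripper_force: 59.9
```

```bash
python3 st.py
python3 - <<'E'
from h import *
t=grab_frame("top");cv2.imwrite("pics/t12.png",t); w=grab_frame("wrist");cv2.imwrite("pics/w12.png",w)
cv2.imwrite("pics/m12.png",np.hstack([cv2.resize(t[145:210,307:372],(400,400),interpolation=cv2.INTER_CUBIC),cv2.resize(w[40:440,120:520],(400,400))]))
E
```

```text
[ 0.6266 -0.0842  0.1488] [-7.8 27.7 -0.7 61.5  0.2 22.5] [-1.8  5.6  2.2] [ 1.129  0.116 -0.051] 0.23256651470477047 59.89674925804138
yaw 149.74303382605072
wheel polar 59.2 -62.6
```

View pics/m12.png

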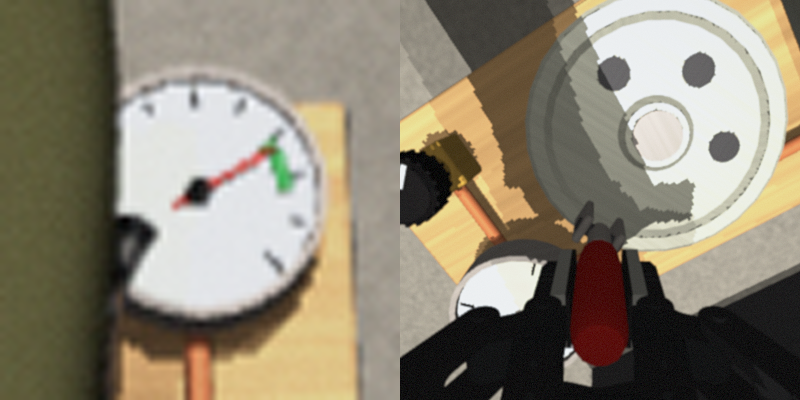

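The needle has just reached the start of the green band (tip at (268,150) in the crop). Seven more 8° steps put it mid-band.

Emit:
send_rows(deltas=[255, -8, -3.5, 0, 0, 0, 0, 255, -8.4, -2.3, 0, 0, 0, 0, 255, -8.6, -1.2, 0, 0, 0, 0, 255, -8.7, 0.1, 0, 0, 0, 0, 255, -8.6, 1.3, 0, 0, 0, 0, 255, -8.4, 2.5, 0, 0, 0, 0, 255, -7.9, 3.6, 0, 0, 0, 0, 255, 0, 0, 0, 0, 0, 0, 255, 0, 0, 0, 0, 0, 0])

```text
time: 42.78
position: [0.5698, -0.0847, 0.1489]
tcp_rot: [[-0.864, 0.504, 0.004], [0.504, 0.864, 0.001], [-0.003, 0.003, -1.0]]
wrist_force: [4.6, 3.1, -0.8]
finger_gap: 0.227
gripper_force: 59.3
```

```bash
cat > nd.py <<'E'
from h import *
def ang(P): return (3*np.pi/4-np.arctan2(P[1],P[0]))%(2*np.pi)
def needle(t):
    c=np.array([.6672,-.1712]); g=proj("top",(*c,.077)); x,y=g.round().astype(int); q=t[y-22:y+23,x-22:x+23].astype(int)
    out=[]
    # refine the hub: dark pixels near the centre
    dk=(q.max(2)<60); yy,xx=np.nonzero(dk[17:28,17:28]); 
    if len(xx)>2: c=ray("top",(x-22+17+xx.mean(),y-22+17+yy.mean()),.077)[:2]
    for nm,r,lo in(("red",(q[...,2]-q[...,1]>45)&(q[...,2]-q[...,0]>45),.013),("green",(q[...,1]-q[...,2]>40)&(q[...,1]-q[...,0]>20),.02)):
        ys,xs=np.nonzero(r)
        if len(xs)==0: out.append((nm,0)); continue
        P=np.array([ray("top",(x-22+a,y-22+b),.076)[:2] for a,b in zip(xs,ys)])-c
        d=np.linalg.norm(P,axis=1); k=(d>lo)&(d<.045); a=np.array([ang(p) for p in P[k]])
        out.append((nm,int(k.sum()),a.min().round(2) if k.any() else None,np.median(a).round(2),a.max().round(2) if k.any() else None))
    return c.round(4),out
if __name__=="__main__":
    for n in("t8","t12"): print(n,needle(cv2.imread(f"pics/{n}.png")))
    t=grab_frame("top"); cv2.imwrite("pics/tn%d.png"%int(sense()["time"]*100),t); print("now",needle(t))
E
python3 st.py; python3 nd.py
```

```text
[ 0.5698 -0.0847  0.1489] [-8.5 22.3 -9.7 57.8  0.1 21.8] [ 4.6  3.1 -0.8] [ 0.75  -0.886  0.018] 0.22746149441061625 59.33170974254608
yaw 149.74231577509752
wheel polar 60.8 -119.2
t8 (array([ 0.6697, -0.1698]), [('red', 10, np.float64(0.06), np.float64(0.13), np.float64(0.19)), ('green', 21, np.float64(3.33), np.float64(3.63), np.float64(3.88))])
t12 (array([ 0.6698, -0.1702]), [('red', 8, np.float64(3.34), np.float64(3.41), np.float64(3.45)), ('green', 19, np.float64(3.3), np.float64(3.65), np.float64(3.89))])
now (array([ 0.6697, -0.1698]), [('red', 10, np.float64(3.56), np.float64(3.64), np.float64(3.69)), ('green', 17, np.float64(3.33), np.float64(3.67), np.float64(3.88))])
```

The needle reads 3.64, mid-green. I'll release, go round to the outside of the handle, and fold it in.

Emit:
send_rows(deltas=[110, 0, 0, 0, 0, 0, 0, 110, 0, 0, 0, 0, 0, 0, 110, 0, 0, 0, 0, 0, 0, 110, 0, 0, 10, 0, 0, 0, 110, 0, 0, 30, 0, 0, 0, 110, 0, 0, 35, 0, 0, 0, 110, 0, 0, 10, 0, 0, 0, 255, -10, -20, 0, 0, 0, 0, 255, -13.3, -26, 0, 0, 0, 0, 255, 0, 0, 0, 0, 0, 0])

```text
time: 43.67
position: [0.5427, -0.1345, 0.2346]
tcp_rot: [[-0.862, 0.507, -0.001], [0.507, 0.862, -0.003], [-0.001, -0.003, -1.0]]
wrist_force: [-0.1, -0.1, 0.2]
finger_gap: 0.152
gripper_force: 0.0
```

```bash
python3 st.py; python3 nd.py | tail -1
python3 - <<'E'
from h import *
w=grab_frame("side"); cv2.imwrite("pics/s13.png",w)
h=cv2.cvtColor(w,cv2.COLOR_BGR2HSV); m=((h[...,0]<8)|(h[...,0]>172))&(h[...,1]>150)&(h[...,2]>40); 
for nm,p in (("base s22",(.5698,-.0847,.128)),("top s88",(.5698,-.0847,.194))):
    u=proj("side",p); print(nm,u.round(1))
x,y=u.astype(int); ys,xs=np.nonzero(m[y-15:y+40,x-20:x+25]); 
for r in range(0,55,4):
    k=ys==r
    if k.any(): print(y-15+r,x-20+xs[k].min(),x-20+xs[k].max())
f=np.linspace(1.571,0,19); u=70*np.cos(f)-10.5*np.sin(f)-14.5; z=106+70*np.sin(f)+10.5*np.cos(f)
print(u[0],z[0],u[-1],z[-1]); D=np.c_[np.diff(u)[:,None]*[.452,.892],np.diff(z)].round(1); print(D.tolist())
E
```

```text
[ 0.5427 -0.1345  0.2346] [-13.8  18.2  -2.7  69.1  -0.2  16.7] [-0.1 -0.1  0.2] [ 0.015 -0.054 -0.008] 0.1521272337693682 0.0
yaw 149.50587856549072
wheel polar 117.5 -118.8
now (array([ 0.6672, -0.1712]), [('red', 0), ('green', 0)])
base s22 [310.4 241.7]
top s88 [310.1 221.7]
222 308 312
226 307 313
230 307 312
234 307 312
238 308 312
-25.014256906474095 175.9978599794641 55.5 116.5
[[2.8, 5.5, 0.7], [2.8, 5.5, 0.1], [2.8, 5.5, -0.4], [2.8, 5.4, -1.0], [2.7, 5.3, -1.5], [2.6, 5.2, -2.0], [2.6, 5.0, -2.5], [2.4, 4.8, -3.0], [2.3, 4.6, -3.5], [2.2, 4.3, -3.9], [2.0, 4.0, -4.3], [1.8, 3.6, -4.7], [1.6, 3.2, -5.0], [1.4, 2.8, -5.3], [1.2, 2.4, -5.5], [1.0, 2.0, -5.8], [0.8, 1.5, -5.9], [0.5, 1.1, -6.1]]
```

Emit:
send_rows(deltas=[255, 1.7, -0.9, -20, 0, 0, 0, 255, 0, 0, -25, 0, 0, 0, 255, 0, 0, -13, 0, 0, 0, 255, 3, 6, 0, 0, 0, 0, 255, 4, 8, 0, 0, 0, 0, 255, 3.5, 7, 0, 0, 0, 0, 255, 3, 5.5, 0, 0, 0, 0, 255, 2.8, 5.5, 0, 0, 0, 0, 255, 2.8, 5.5, 0.1, 0, 0, 0, 255, 2.8, 5.5, -0.4, 0, 0, 0])

```text
time: 44.6
position: [0.5691, -0.0887, 0.1762]
tcp_rot: [[-0.863, 0.504, 0.002], [0.504, 0.864, -0.001], [-0.002, 0.0, -1.0]]
wrist_force: [-0.6, -1.7, 1.8]
finger_gap: -0.001
gripper_force: 0.9
```

```bash
python3 st.py
```

```text
[ 0.5691 -0.0887  0.1762] [-8.8 21.4 -6.9 61.7 -0.  21.4] [-0.6 -1.7  1.8] [-0.279  0.057 -0.046] -0.0013733119703123722 0.9240026213228703
yaw 149.71192187107
wheel polar 64.6 -117.9
```

Emit:
send_rows(deltas=[255, 2.8, 5.4, -1, 0, 0, 0, 255, 2.7, 5.3, -1.5, 0, 0, 0, 255, 2.6, 5.2, -2, 0, 0, 0, 255, 2.6, 5, -2.5, 0, 0, 0, 255, 2.4, 4.8, -3, 0, 0, 0, 255, 2.3, 4.6, -3.5, 0, 0, 0])

```text
time: 45.1
position: [0.584, -0.0582, 0.1615]
tcp_rot: [[-0.863, 0.504, 0.0], [0.504, 0.863, 0.0], [-0.0, 0.0, -1.0]]
wrist_force: [-0.6, -0.6, 2.6]
finger_gap: -0.001
gripper_force: 1.1
```

```bash
python3 st.py
```

```text
[ 0.584  -0.0582  0.1615] [-5.7 23.  -6.6 60.4  0.  24.6] [-0.6 -0.6  2.6] [-0.1   -0.022 -0.025] -0.0006895872553796159 1.0948873311281204
yaw 149.70583777579103
wheel polar 30.7 -120.0
```

Emit:
send_rows(deltas=[255, 2.2, 4.3, -3.9, 0, 0, 0, 255, 2, 4, -4.3, 0, 0, 0, 255, 1.8, 3.6, -4.7, 0, 0, 0, 255, 1.6, 3.2, -5, 0, 0, 0, 255, 1.4, 2.8, -5.3, 0, 0, 0])

```text
time: 45.52
position: [0.593, -0.0403, 0.138]
tcp_rot: [[-0.864, 0.504, 0.0], [0.504, 0.864, 0.0], [-0.0, 0.001, -1.0]]
wrist_force: [-0.0, 0.0, 2.4]
finger_gap: -0.002
gripper_force: 1.1
```

```bash
python3 st.py
```

```text
[ 0.593  -0.0403  0.138 ] [-3.9 24.5 -7.7 57.7  0.  26.4] [-0.   0.   2.4] [ 0.131 -0.103  0.057] -0.002181689622219322 1.0698919370770454
yaw 149.71589720744643
wheel polar 10.8 -126.4
```

Emit:
send_rows(deltas=[255, 1.2, 2.4, -5.5, 0, 0, 0, 255, 1, 2, -5.8, 0, 0, 0, 255, 0.8, 1.5, -5, 0, 0, 0, 255, 0.5, 1, -3, 0, 0, 0, 255, 0, 0, -1, 0, 0, 0, 255, 0, 0, 0, 0, 0, 0])

```text
time: 46.02
position: [0.5956, -0.0341, 0.1176]
tcp_rot: [[-0.863, 0.505, -0.001], [0.505, 0.863, -0.0], [0.001, -0.001, -1.0]]
wrist_force: [-0.1, 0.0, -0.4]
finger_gap: 0.002
gripper_force: 0.0
```

Emit:
send_rows(deltas=[255, 0, 0, -1, 0, 0, 0, 255, 0, 0, -1, 0, 0, 0, 255, 0, 0, 0, 0, 0, 0])

```text
time: 46.27
position: [0.596, -0.0343, 0.1164]
tcp_rot: [[-0.863, 0.505, 0.0], [0.505, 0.863, -0.0], [-0.0, -0.0, -1.0]]
wrist_force: [0.3, -0.6, 1.8]
finger_gap: 0.001
gripper_force: 0.6
```

Emit:
send_rows(deltas=[255, 0, 0, -1, 0, 0, 0, 255, 0, 0, 0, 0, 0, 0])

```text
time: 46.43
position: [0.5966, -0.0345, 0.116]
tcp_rot: [[-0.863, 0.505, 0.001], [0.505, 0.863, -0.001], [-0.002, -0.0, -1.0]]
wrist_force: [0.4, -1.0, 3.9]
finger_gap: -0.001
gripper_force: 2.1
```

Emit:
send_rows(deltas=[255, 0, 0, -1, 0, 0, 0, 255, 0, 0, -1, 0, 0, 0, 255, 0, 0, 0, 0, 0, 0])

```text
time: 46.68
position: [0.5976, -0.0349, 0.1154]
tcp_rot: [[-0.863, 0.505, 0.004], [0.505, 0.863, -0.002], [-0.004, 0.0, -1.0]]
wrist_force: [-1.3, -0.8, 10.4]
finger_gap: -0.004
gripper_force: 4.8
```

Emit:
send_rows(deltas=[255, 0, 0, 10, 0, 0, 0, 255, 0, 0, 30, 0, 0, 0, 255, 0, 0, 35, 0, 0, 0, 255, 0, 0, 35, 0, 0, 0, 255, -20, 0, 30, 0, 0, 0, 255, -35, 0, 0, 0, 0, 0, 255, -35, 0, 0, 0, 0, 0, 255, -35, 0, 0, 0, 0, 0, 255, -35, 0, 0, 0, 0, 0, 255, -35, 0, 0, 0, 0, 0])

```text
time: 47.52
position: [0.399, -0.034, 0.2531]
tcp_rot: [[-0.863, 0.505, -0.001], [0.505, 0.863, -0.0], [0.0, -0.0, -1.0]]
wrist_force: [0.1, -0.4, 0.4]
finger_gap: -0.001
gripper_force: 0.0
```

Emit:
send_rows(deltas=[255, -35, -20, 0, 0, 0, 0, 255, 0, -35, 0, 0, 0, 0, 255, 0, -35, 0, 0, 0, 0, 255, 0, -35, 0, 0, 0, 0, 255, 0, -35, 0, 0, 0, 0, 255, 0, -35, 0, 0, 0, 0, 255, 0, 0, 0, 0, 0, 0, 255, 0, 0, 0, 0, 0, 0])

```text
time: 48.18
position: [0.3656, -0.2304, 0.253]
tcp_rot: [[-0.861, 0.508, -0.001], [0.508, 0.861, 0.001], [0.001, 0.0, -1.0]]
wrist_force: [0.8, 0.4, -0.4]
finger_gap: -0.002
gripper_force: 0.0
```

```bash
python3 st.py; python3 nd.py | tail -1
python3 - <<'E'
from h import *
t=grab_frame("top"); s=grab_frame("side"); cv2.imwrite("pics/t14.png",t); cv2.imwrite("pics/s14.png",s)
# folded handle in top view: red pixels near wheel, expected axis through sleeve at z=.106 vs raised
h=cv2.cvtColor(t,cv2.COLOR_BGR2HSV); m=((h[...,0]<8)|(h[...,0]>172))&(h[...,1]>150)&(h[...,2]>60)
g=proj("top",(.5977,-.0296,.106)); x,y=g.astype(int); ys,xs=np.nonzero(m[y-35:y+36,x-35:x+36]); P=np.array([ray("top",(x-35+a,y-35+b),.106)[:2] for a,b in zip(xs,ys)])
q=P-[.5698,-.0851]; u=q@[.452,.892]; l=q@[.892,-.452]; print("sleeve top view u",np.percentile(u,[1,99])*1000,"lat",np.percentile(l,[1,50,99])*1000)
h=cv2.cvtColor(s,cv2.COLOR_BGR2HSV); m=((h[...,0]<8)|(h[...,0]>172))&(h[...,1]>150)&(h[...,2]>40)
i=np.array([.452,.892]);piv=np.array([.5698,-.0851])
ys,xs=np.nonzero(m[215:290,265:325]); print("side red mean",265+xs.mean(),215+ys.mean(),len(xs))
for f in (0,.1,.3): print(f,proj("side",np.r_[piv+.055*np.cos(f)*i,.106+.055*np.sin(f)]).round(1))
# lid: gold cans and bar compare with earlier shut frame t6; static items
for a,b in(("t0","t14"),):
    A=cv2.imread("pics/top0.png");D=cv2.absdiff(A,t).max(2)
    for n,(x0,y0,x1,y1) in dict(driver=(235,260,262,335),spanner=(300,262,336,325),tape=(400,248,448,298),ctrl=(480,220,535,292),oiler=(440,185,490,225)).items(): print(n,(D[y0:y1,x0:x1]>60).mean().round(3))
A=cv2.imread("pics/t6.png"); D=cv2.absdiff(A,t).max(2); print("lid change vs t6",(D[145:250,140:240]>50).mean().round(3))
E
```

```text
[ 0.3656 -0.2304  0.253 ] [-32.2   5.3 -16.8  68.    0.   -1.7] [ 0.8  0.4 -0.4] [0.07  0.021 0.014] -0.0018290018316813022 0.0
yaw 149.48310047346536
wheel polar 306.8 -139.6
now (array([ 0.6697, -0.1698]), [('red', 10, np.float64(3.56), np.float64(3.64), np.float64(3.69)), ('green', 16, np.float64(3.33), np.float64(3.64), np.float64(3.88))])
sleeve top view u [25.41044999 87.2308337 ] lat [-7.09521257  2.77971915 12.81161355]
side red mean 292.162962962963 251.4148148148148 135
0 [292.6 252. ]
0.1 [292.7 250.3]
0.3 [293.3 247. ]
driver 0.0
spanner 0.0
tape 0.782
ctrl 0.063
oiler 0.0
lid change vs t6 0.0
```

Run:
```python
from cell import env
print(env.sign_off())
```

```text
the job is handed in; nothing more can be done
None
```

The job is handed in, with these results: both canisters (only two were on the bench) stand upright in the chamber, the lid is shut, the vent is at its stop (judged by torque), the needle reads about 3.64 in the green, and the handle is folded flat. I did not confirm the tape's position at the end, because the arm seems to have blocked it in the last picture, but the arm never worked near it.

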